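Empty the tilt-out soap bin behind its lift-off flap

TASK

Empty the soap case for closing time: pinch the two sprung hinge pins to free its flap, lift it off and stand it upright in a free slot of the dowel rack, then pull the tilt-out bin forward right to its stop so that all three soaps tip into the crate. Swing the bin fully home again and hang the flap back the same way round, with both pins sprung out into their holes and the flap hanging closed. Do not drop the flap or let it fall over, and leave the other goods on the table standing where they are.

Things in the scene. Friction and masses are not known exactly. Their poses are not given: they have to be found in the camera images.
- case: Fixed plywood serving case 147 deep, 180 wide, 245 mm high, no roof. Origin on the table; +x its front (away from the robot), +y left, z up. Side cheeks: inner faces y = +-78, 12 thick, x -75 to 72, tops z 245. Back panel x -75 to -67, 160 high. Plinth to x 43, 80 high. The flap hangs between the cheeks with its origin at x 58, y 0, z 85 mm, axes parallel; with its pins drawn it comes out upwards or forwards.
- hole_left (a point): In the 13 mm square pin hole of the case's left (+y) cheek: where the end of the flap's left pin lies when hung (case x 58, y 87, z 223 mm). Below, a ledge 12 mm wide inside each cheek (top z 85, x 47 to 72 mm) carries the flap's bottom edge at the right height for the holes; a batten behind each edge (front face x 51 mm, z 85 to 200) stops it from going back. Nothing is in front.
- hole_right (a point): The same in the right (-y) cheek (case x 58, y -87, z 223 mm).
- flap: Loose flap door, 0.23 kg: plywood 148 mm wide (y), 150 high (z), 10 thick (x), the top 24 mm an aluminium channel 14 thick. Origin: middle of its bottom edge; +x its outside, with a wooden finger pull out to x = 19 mm, 25 mm up. It has 4 mm play to each cheek. Two sprung steel pins, 8 mm thick, lie along the channel at z 138 and stand out 13 mm at the sides. It starts hung and closed in the case.
- pin_left (a joint): How far the flap's left pin is drawn in, m: 0 out, 0.014 fully drawn (inside the flap's width). Spring 3 N at 0, 6.5 N drawn. Its upright steel finger tab stands above the flap's top edge: 6 mm thick (y), 20 wide (x), flap z 156 to 188, centred at flap y = 30 mm at rest, 16 drawn.
- pin_right (a joint): The same for the right pin, tab at flap y = -30 mm at rest. Pinch both tabs together at flap z of about 174 mm, fingers closing along the flap's y: 66 mm over the outer faces at rest, 38 mm fully drawn against end stops. A grip of 20 to 30 N keeps both pins drawn and carries the flap; let go and both spring out.
- tip_left (a point): Round outer end of the left pin (flap y 87 mm, z 138 mm at rest).
- tip_right (a point): Round outer end of the right pin (flap y -87 mm, z 138 mm at rest).
- bin (a joint): Tilt-out bin in the case, rad: 0 home (upright), 1.2 at its forward stop; grows as its top comes forward and down. About 4 N at the bar pulls it. Its weight swings it home when let go, unless it is near the stop. Wooden, 136 mm wide, 105 deep, open in front and on top.
- bin_pivot (a point): Middle of the bin's pivot axis (along the case's y, at the bin's front lip): case x 45, z 110 mm. The bin's floor is 11 mm lower, with a ramp up to the lip; its back and side walls reach 20 mm above the pivot. At the stop the back wall's top edge stands about 20 mm behind and 100 mm above the pivot: keep the gripper's body in front of it.
- bar (a point): Middle of the bin's handle, a round wooden bar 12 mm thick along the case's y over the bin's whole width: at home 10 mm behind and 95 mm above the pivot (z 205 mm), at the stop 85 mm in front of and 44 mm above it. A pinch across it lets it roll between the fingers. The hung flap keeps it from coming forward.
- rack: Fixed rack left or right of the case: two rails 170 mm long along its x, 20 high, at y = +-50, each with five dowels 12 mm thick (x -76, -38, 0, 38, 76; tops z 90). Four slots, 26 mm clear, at x -57, -19, 19, 57: a panel stands upright on both rails, parallel to y. Stone plates fill -57 and 19; -19 and 57 are free. Origin on the table under the middle.
- crate: Fixed open wooden crate, 160 x 160 mm, 50 mm high, walls 6 mm, on the table in front of the case under the bin's lip. Origin: centre of its underside; axes roughly parallel to the case's.
- soap0: Soap bar 46 x 30 x 20 mm, 40 g, lying in the bin. Origin: centre of its underside.
- soap1: A second soap bar, alike.
- soap2: A third soap bar, alike.
- brush_tray: Fixed tray of round brushes, 160 x 130 mm, 90 mm high over the brushes, on the other side of the case from the rack. Origin: centre of its underside. Not to be handled.
- plate_a: Grey stone plate 120 x 100 x 13 mm standing in a rack slot, top 120 mm above the table. Origin: middle of its bottom edge. Leave it alone.
- plate_b: Grey stone plate 130 x 90 x 13 mm standing in a rack slot, top 110 mm above the table. Leave it alone.
- bottle: Amber bottle, 56 mm diameter, 165 mm tall, upright beside the crate. Origin: centre of its base. Leave it alone.
- jar: White candle jar, 64 mm diameter, 80 mm tall, beside the crate on the other side. Origin: centre of its base. Leave it alone.
- kraft_box: Cardboard box 40 x 36 x 95 mm standing beyond the rack. Origin: centre of its base. Leave it alone.
- stone_pot: Grey stone pot 70 x 70 x 80 mm beyond the brush tray. Origin: centre of its base. Leave it alone.
- tin: Flat aluminium tin, 66 mm diameter, 22 mm high, behind the case. Origin: centre of its base. Leave it alone.
Things that resemble listed ones, but are neither listed nor needed, are in the scene too. What is shaped like the soap0 but turquoise is not meant.

How it is judged:
On the way, in this order (a step that is already met when the one before it is completed fails the run):
1. the flap stands upright in a free slot of the dowel rack, let go (x of flap in the frame of rack between -0.07 and 0.07 m and y of flap in the frame of rack between -0.03 and 0.03 m and z of flap in the frame of rack between 0.014 and 0.026 m and angle between flap's own z axis and vertical below 0.25 rad and contact force between flap and the fingers below 0.1 N and linear speed of flap below 0.03 m/s), for 0.2 s.
2. the bin is pulled forward to its stop while the flap stands in the rack (x of flap in the frame of rack between -0.07 and 0.07 m and y of flap in the frame of rack between -0.03 and 0.03 m and z of flap in the frame of rack between 0.014 and 0.026 m and angle between flap's own z axis and vertical below 0.25 rad and value of joint bin above 1.13 rad), for 0.1 s.
3. the bin is swung home again (value of joint bin below 0.06 rad), for 0.1 s.
At the end, for the whole second after the job is handed in: The flap hangs closed as before: both pins out (drawn under 3 mm), each pin end within 7 mm of its place in its hole, flap upright within 0.12 rad, at rest; the bin is home (under 0.06 rad); all three soaps lie at rest in the crate (origins inside its walls, below 50 mm) (value of joint each of pin_left, pin_right below 0.003 m and distance between tip_left and hole_left below 0.007 m and distance between tip_right and hole_right below 0.007 m and angle between flap's own z axis and vertical below 0.12 rad and linear speed of each of flap, soap0, soap1, soap2 below 0.03 m/s and value of joint bin below 0.06 rad and x of soap0 in the frame of crate between -0.078 and 0.078 m and y of soap0 in the frame of crate between -0.078 and 0.078 m and height (world z) of each of soap0, soap1, soap2 below 0.05 m and x of soap1 in the frame of crate between -0.078 and 0.078 m and y of soap1 in the frame of crate between -0.078 and 0.078 m and x of soap2 in the frame of crate between -0.078 and 0.078 m and y of soap2 in the frame of crate between -0.078 and 0.078 m); the robot touches nothing.
It fails at once if the flap falls over or is tipped beyond 0.8 rad (angle between flap's own z axis and vertical above 0.8 rad).
It fails at once if the flap is dropped or flung (faster than 1.2 m/s) (linear speed of flap above 1.2 m/s).
It fails at once if one of the other goods is moved more than 30 mm or knocked over (distance of any of plate_a, plate_b, bottle, jar, kraft_box, stone_pot, tin from where it was at the start of the episode above 0.03 m or angle between any of plate_a, plate_b, bottle, jar, kraft_box, stone_pot, tin's own z axis and vertical above 0.5 rad).
It also fails if it takes over 72 s, if anything falls off the work surface, if the arm or the gripper's body presses on something with over 40 N, if the wrist force passes 120 N, or if a joint passes its speed limit or range.

ROBOT

A 6-joint arm with a two-finger parallel gripper is mounted at the origin on the work surface. World frame = base frame: x ahead of the robot, y to its left, z up, the work surface at z = 0. Lengths are in m, angles in rad, forces in N, time in s.
With the tool pointing down it reaches from about 0.375 to 0.9 m from the base axis. Payload 3.1 kg.
Tool frame: the origin (TCP) lies midway between the tips of the shut fingers; the grasp point (between the pads) lies 19 mm behind it; z points along the fingers, y is the direction in which the jaws open and shut (so a half turn about z gives the same grasp; the last joint's range is limited). The gripper opens to 85 mm and grips with 20 to 120 N. Pads are 22 mm wide; open, the fingers measure 114 mm over their backs; the gripper's body (76 mm by 85 mm) begins 54 mm behind the grasp point. The pads swing forward as they close: fully open they stand 13 mm farther back than shut.
Start: joints at [0.979, 0.527, 1.433, -0, 1.181, -0.178], TCP at [0.251, 0.572, 0.231] pointing down, gripper open.
Joint ranges: [-3.08, 3.08], [-0.75, 2.2], [0.22, 2.44], [-1.43, 4.57], [0, 2.65], [-2.85, 2.85]. Speed limits (rad/s): [2.79, 2.79, 3.14, 3.14, 3.14, 3.14].

INTERFACE

Orientations are given as a unit quaternion [x, y, z, w].
In Python, from station import manip gives the robot as it stands. The module is installed in compiled form; this text tells all that it offers.
- The arm moves only by the tool drive_tool, never from a script. Its argument "deltas" is one flat list of numbers, 4 for each row, row after row: the shift along the tool's x, y, z in cm, then the turn about the tool's z in degrees. A call has 1 to 12 rows; each row is the pose to reach, as a shift and turn from the pose measured when the call began, along the tool's axes at that moment; what a row does not reach only later rows make up. A row lasts 1/10 s, in which the tool goes at most 50 mm and 8.59 degrees, less where a joint would pass 70% of its speed; a pose out of reach is approached as far as the arm can. A call with a gripper value outside its range is refused whole. "hand" is the finger opening in cm, from 0 to 8.54, set as the call begins (left out, the last holds). The fingers move at their own pace and stop on an object; "squeeze" is the grip in N (left out, the last holds). Time passes only in rows, so rows that repeat a pose let the fingers close. It gives the time, the measured TCP pose, the force and the opening at its end, in the units of the state.
- manip.sense(): the state, without advancing time (a new reading comes with each control period).
- manip.snapshot(name): name is "scene" or "top" or "wrist"; returns a dict with "frame" (400x640x3 uint8, red, green, blue), "depth" (400x640 float32, m along the optical axis (not along the pixel's ray), 0 where there is no reading), "fx", "fy", "cx", "cy" (pixels), "k1" (the pictures are not rectified: a ray, as slopes to the right and down, at radius r is drawn at 1 + k1 r^2 times it, then the intrinsics apply), "R" (3x3) and "t" (3): a world point X has camera coordinates R X + t. Camera axes: x right, y down, z forward; pixel columns grow to the right and rows downward; lengths in m; the calibration is good to about 2 mm. A picture is of the moment at which its call begins.
- manip.sign_off(): hands the job in, once; it reports no verdict.
The state is a dict: "t": time; "q": joint angles; "qd": joint speeds; "tau": joint torques, N m; "tcp_pos": TCP position; "tool_rot": TCP orientation; "force": force on the tool from outside, world axes, zero at the start; "ft_torque": the same for the moment, N m; "finger_gap": opening from 0.0 (shut) to 1.0 (fully open).
Only numpy, scipy, OpenCV 4.12 (cv2) and the standard library are available. Lean on these libraries where they do the work, as an engineer would, in place of code of your own. Each camera call takes 0.05 s, during which the arm holds its last target.

## Working session

There is one attempt and no reset: what is moved stays moved. The work goes in short steps, Python scripts to look and compute and a tool call to move; the robot and the scene stay as the last step left them, time stands still between calls to the robot, and variables do not carry over. Pictures are saved under pics/ and viewed, and the job is handed in when it is done.

Besides the shell and the picture viewer there is one more tool, called after "Emit:" as a command line: name --argument value ..., lists and objects as JSON in quotes. drive_tool: Moves the arm, as the interface text tells. Its arguments: {"type":"object","properties":{"deltas":{"type":"array"},"hand":{"type":"number"},"squeeze":{"type":"number"}},"required":["deltas"]}

```bash
mkdir -p pics; cat > h.py <<'E'
import numpy as np, cv2
from station import manip
from scipy.spatial.transform import Rotation as Rn
def snap(n,save=None):
    d=manip.snapshot(n)
    np.savez(''+(save or n)+'.npz',**{k:np.array(v) for k,v in d.items()})
    cv2.imwrite('pics/'+(save or n)+'.png',d['frame'][:,:,::-1])
    return d
def load(n): return np.load(''+n+'.npz')
def ray(d,u,v):
    K=np.array([[d['fx'],0,d['cx']],[0,d['fy'],d['cy']],[0,0,1]],float)
    p=cv2.undistortPoints(np.array([[[u,v]]],float),K,np.array([float(d['k1']),0,0,0]))[0,0]
    return p
def px(d,u,v,z=None,win=1):
    """world point at pixel, by depth or at given world z"""
    p=ray(d,u,v); R=d['R'];t=d['t']
    if z is None:
        w=d['depth'][int(v)-win:int(v)+win+1,int(u)-win:int(u)+win+1]; w=w[w>0]; Z=np.median(w)
        return R.T@(np.array([p[0]*Z,p[1]*Z,Z])-t)
    c=-R.T@t; r=R.T@np.array([p[0],p[1],1]); return c+r*(z-c[2])/r[2]
def proj(d,X):
    K=np.array([[d['fx'],0,d['cx']],[0,d['fy'],d['cy']],[0,0,1]],float)
    rv=cv2.Rodrigues(np.array(d['R'],float))[0]
    return cv2.projectPoints(np.atleast_2d(X).astype(float),rv,np.array(d['t'],float),K,np.array([float(d['k1']),0,0,0]))[0][:,0]
def cloud(d):
    K=np.array([[d['fx'],0,d['cx']],[0,d['fy'],d['cy']],[0,0,1]],float)
    v,u=np.mgrid[0:400,0:640]
    p=cv2.undistortPoints(np.stack([u.ravel(),v.ravel()],1).astype(float)[:,None],K,np.array([float(d['k1']),0,0,0]))[:,0]
    Z=d['depth'].ravel()
    P=np.c_[p*Z[:,None],Z]; W=(P-d['t'])@d['R']
    W[Z<=0]=np.nan
    return W.reshape(400,640,3)
def st():
    s=manip.sense(); R=Rn.from_quat(s['tool_rot']).as_matrix()
    print('t',round(s['t'],2),'tcp',np.round(s['tcp_pos'],4),'F',np.round(s['force'],1),'gap',round(s['finger_gap'],3)); print('R',np.round(R,3).tolist(),'q',np.round(s['q'],3)); return s,R
E
python3 - <<'E'
from h import *
for n in ['scene','top','wrist']: d=snap(n); print(n,d['fx'],d['cx'],d['k1'],-d['R'].T@d['t'])
st()
E
```

```text
scene 488.9192603911982 322.722194248432 0.011627138850711014 [ 0.96348003 -0.4465979   1.09869728]
top 417.44173030044857 321.91022057490454 -0.011633544287500967 [0.31931231 0.00368293 1.14701495]
wrist 325.9032137129415 328.8967793251445 0.01123059238380963 [0.18502897 0.60064024 0.37260414]
t 0.15 tcp [0.251  0.5718 0.2306] F [ 0.6 -0.3  0.4] gap 1.0
R [[-0.916, 0.402, -0.001], [0.402, 0.916, -0.001], [0.0, -0.002, -1.0]] q [ 0.978  0.528  1.434  0.     1.181 -0.179]
```

View pics/scene.png

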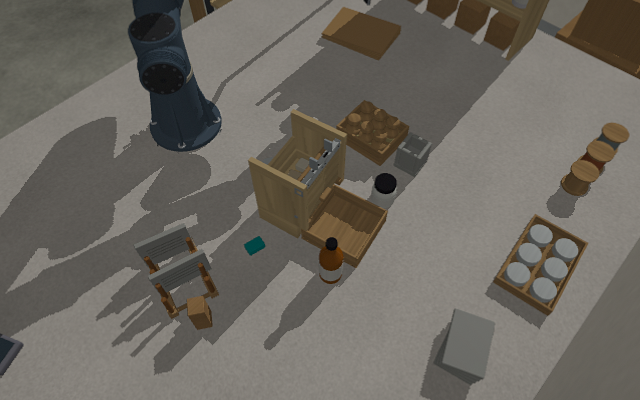

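View pics/top.png

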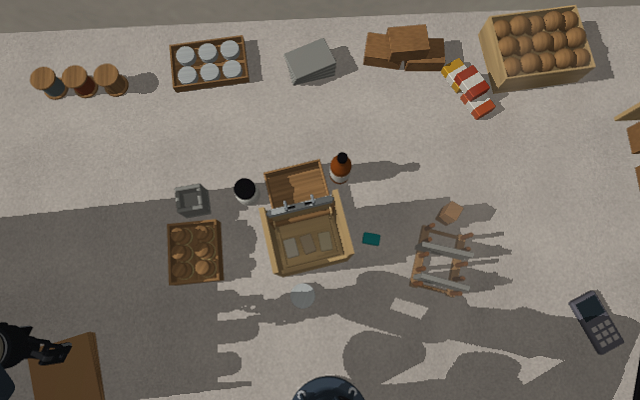

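View pics/wrist.png

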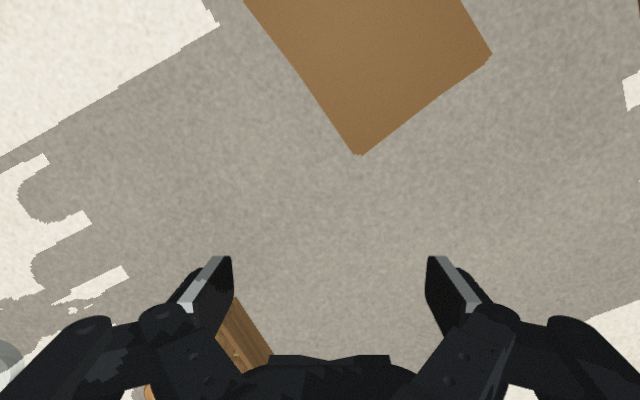

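Top: case at about (305,235), flap channel (300,206), crate (297,185), rack (440,260) on the -y side, brush tray (195,252). The turquoise bar at (371,239) is a decoy. Enlarging both for measuring.

```bash
python3 - <<'E'
from h import *
d=load('top')
f=d['frame'][:,:,::-1]
cv2.imwrite('pics/top_case.png',cv2.resize(f[150:290,225:365],None,fx=4.2,fy=4.2,interpolation=cv2.INTER_CUBIC))
cv2.imwrite('pics/top_rack.png',cv2.resize(f[190:310,390:510],None,fx=4.5,fy=4.5,interpolation=cv2.INTER_CUBIC))
d=load('scene');f=d['frame'][:,:,::-1]
cv2.imwrite('pics/sc_case.png',cv2.resize(f[100:280,240:400],None,fx=3.3,fy=3.3,interpolation=cv2.INTER_CUBIC))
E
```

```text
(no output)
```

View pics/top_case.png

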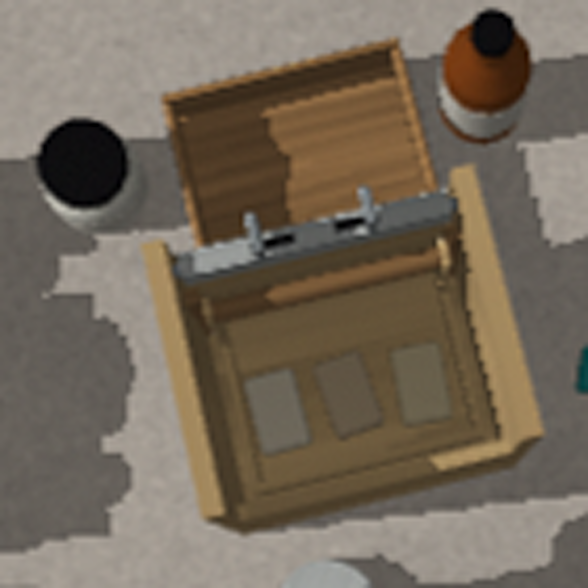

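View pics/top_rack.png

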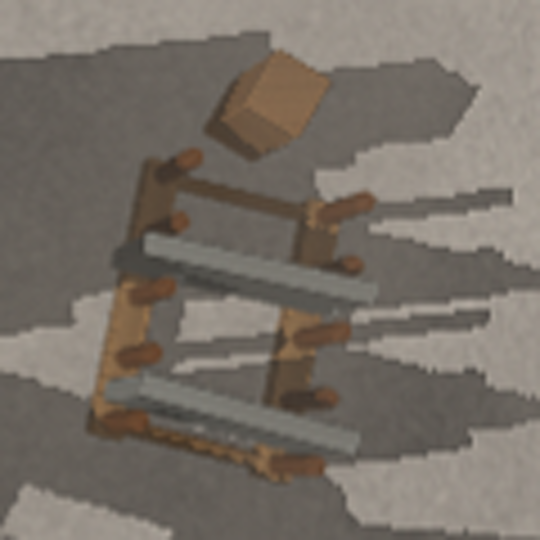

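View pics/sc_case.png

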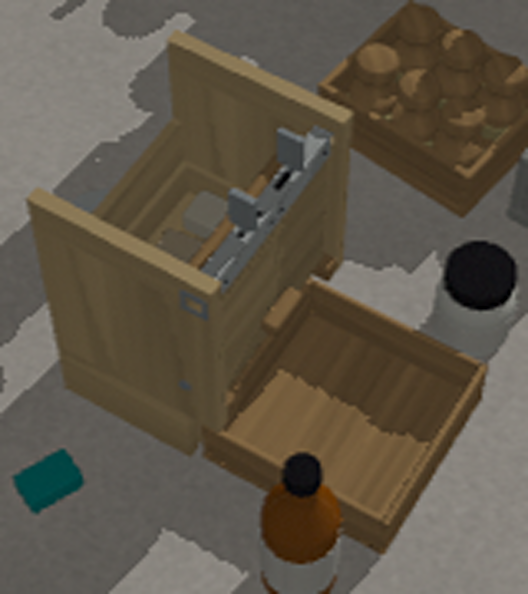

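```bash
python3 - <<'E'
from h import *
d=load('top'); C=cloud(d)
def rect(mask,name):
    P=C[mask]; r=cv2.minAreaRect((P[:,:2]*1000).astype(np.float32)); print(name,len(P),r,np.round(np.nanmedian(P[:,2]),4)); 
    b=cv2.boxPoints(r); print(np.round(b,1).tolist())
v,u=np.mgrid[0:400,0:640]
box=(u>250)&(u<365)&(v>185)&(v<285)
X=C[...,2]
rect(box&(X>0.237)&(X<0.252),'cheektops')
# rack plates
rb=(u>400)&(u<480)&(v>210)&(v<300)
for lo,hi in((.113,.127),(.104,.1125)):
  rect(rb&(X>lo)&(X<hi),'pl')
# dowel tops by pixel z=90
def P(a,b): return np.round(px(d,390+a/4.5,190+b/4.5,0.09)[:2]*1000,1)
for n,a in {'r1L':(195,157),'r1R':(368,203),'r2L':(183,219),'r2R':(356,263),'r3L':(170,287),'r3R':(343,328),'r4L':(155,352),'r4R':(330,396),'r5L':(143,420),'r5R':(317,464)}.items(): print(n,P(*a))
# cheek corners
def Q(a,b,z): return np.round(px(d,225+a/4.2,150+b/4.2,z)[:2]*1000,1)
for n,a in {'L front out':(146,246),'L front in':(166,243),'L back out':(207,521),'L back in':(224,516),'R fr in':(453,170),'R fr out':(475,165),'R bk out':(541,434),'R bk in':(516,440)}.items(): print(n,Q(*a,0.245))
for n,a in {'tabL':(252,215),'tabR':(366,190)}.items(): print(n,Q(*a,0.273))
E
```

```text
cheektops 828 ((450.448974609375, 30.836288452148438), (147.2998504638672, 180.17884826660156), 10.985133171081543) 0.2449
[[361.0, 105.19999694824219], [395.29998779296875, -71.5999984741211], [539.9000244140625, -43.599998474121094], [505.6000061035156, 133.3000030517578]]
pl 282 ((362.6320495605469, -305.62445068359375), (128.88375854492188, 92.198486328125), 73.82949829101562) 0.1194
[[300.3999938964844, -354.70001220703125], [389.0, -380.3999938964844], [424.8999938964844, -256.6000061035156], [336.29998779296875, -230.89999389648438]]
pl 287 ((364.07244873046875, -305.5859069824219), (129.07891845703125, 96.0858383178711), 74.01625061035156) 0.1091
[[300.1000061035156, -354.3999938964844], [392.5, -380.8999938964844], [428.0, -256.79998779296875], [335.70001220703125, -230.3000030517578]]
r1L [ 469.6 -293.4]
r1R [ 438.2 -388.9]
r2L [ 434.7 -282.8]
r2R [ 404.7 -377.8]
r3L [ 396.9 -271.5]
r3R [ 368.9 -366. ]
r4L [ 361.3 -259.4]
r4R [ 332.  -354.2]
r5L [ 324.5 -248.9]
r5R [ 295.6 -342.6]
L front out [503.7 128.3]
L front in [504.7 117.8]
L back out [359.7 100.6]
L back in [361.8  91.9]
R fr in [536.2 -34.8]
R fr out [538.4 -46.6]
R bk out [394.9 -71.8]
R bk in [392.5 -58.8]
tabL [511.3  70.1]
tabR [521.3  11.5]
```

```bash
cat >> h.py <<'E'
def plan(xyz,yaw=None):
    """yaw: world heading of tool y in deg. prints deltas"""
    s,R=st(); d=R.T@(np.array(xyz)-s['tcp_pos'])*100
    h=np.degrees(np.arctan2(R[1,1],R[0,1])); t=0
    if yaw is not None: t=-((yaw-h+180)%360-180)
    print('heading',round(h,2),'delta cm',np.round(d,2),'turn',round(t,2)); return d,t
Rz=lambda a:np.array([[np.cos(a),-np.sin(a),0],[np.sin(a),np.cos(a),0],[0,0,1]])
E
python3 - <<'E'
from h import *
plan([.509,.042,.36],101)
d=load('top')
print('kraft',px(d,390+285/4.5,190+80/4.5,.095))
E
```

```text
t 0.15 tcp [0.251  0.5718 0.2306] F [ 0.6 -0.3  0.4] gap 1.0
R [[-0.916, 0.402, -0.001], [0.402, 0.916, -0.001], [0.0, -0.002, -1.0]] q [ 0.978  0.528  1.434  0.     1.181 -0.179]
heading 66.29 delta cm [-44.92 -38.16 -12.9 ] turn -34.71
kraft [ 0.5105714  -0.34835272  0.095     ]
```

Emit:
drive_tool --deltas '[0,0,-3,0,-1,-1,-7,-2,-4,-3,-11,-5,-8,-6,-13,-9,-12,-9,-13,-13,-16,-13,-13,-17,-20,-16.5,-13,-20,-24,-20,-13,-24,-28,-23.5,-13,-28,-32,-27,-13,-31,-36,-30.5,-13,-34.7,-40,-34,-13,-34.7]' --hand 8.54 --squeeze 25

```text
t: 1.35
tcp_pos: [0.4672, 0.1271, 0.3609]
tool_rot: [-0.096, 0.995, -0.001, -0.001]
force: [0.1, -0.6, 0.2]
finger_gap: 0.996
```

```bash
python3 - <<'E'
from h import *
plan([.509,.042,.36],101)
E
```

```text
t 1.35 tcp [0.4672 0.1271 0.3609] F [ 0.1 -0.6  0.2] gap 0.996
R [[-0.981, -0.192, -0.001], [-0.192, 0.981, -0.001], [0.001, -0.001, -1.0]] q [ 3.500e-02  1.930e-01  1.589e+00 -1.000e-03  1.361e+00 -1.728e+00]
heading 101.05 delta cm [-2.47 -9.15  0.1 ] turn 0.05
```

Emit:
drive_tool --deltas '[-0.8,-3,0,0,-1.6,-6,0,0,-2.5,-8.5,0,0,-2.5,-9.2,0,0,-2.5,-9.2,0,0,-2.5,-9.2,0,0]'

```text
t: 1.95
tcp_pos: [0.5085, 0.0424, 0.3608]
tool_rot: [-0.096, 0.995, -0.0, -0.001]
force: [-0.4, -0.2, -0.9]
finger_gap: 1.001
```

```bash
python3 - <<'E'
from h import *
st(); snap('wrist','w1'); snap('scene','s1')
E
```

```text
t 1.95 tcp [0.5085 0.0424 0.3608] F [-0.4 -0.2 -0.9] gap 1.001
R [[-0.981, -0.192, -0.002], [-0.192, 0.981, -0.0], [0.002, 0.0, -1.0]] q [-1.360e-01  2.350e-01  1.533e+00 -1.000e-03  1.376e+00 -1.900e+00]
```

View pics/w1.png

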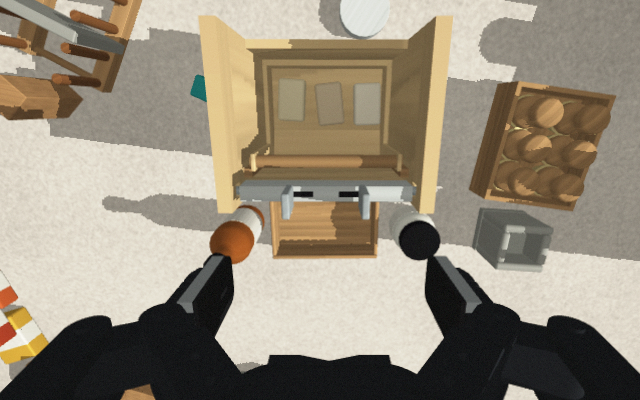

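Wrist view: flap channel along row ~190, tabs at (288,202) and (365,202), bar at row 160, three soaps (292,100), (330,103), (367,103). Measuring tabs and channel.

```bash
python3 - <<'E'
from h import *
d=load('w1'); C=cloud(d)
f=d['frame'][:,:,::-1]; cv2.imwrite('pics/w1c.png',cv2.resize(f[140:230,200:450],None,fx=3.2,fy=3.2,interpolation=cv2.INTER_CUBIC))
o=np.array([.4519,.0311,0]); R=Rz(np.radians(11))
L=(C-o)@R
v,u=np.mgrid[0:400,0:640]
z=L[...,2]
for n,m in {'tabL':(z>.255)&(z<.285)&(u>270)&(u<326)&(v<230),'tabR':(z>.255)&(z<.285)&(u>=326)&(u<400)&(v<230),'chan':(z>.228)&(z<.240)&(abs(L[...,1])<.07)&(v>160)&(v<230),'cheeks':(z>.24)&(z<.25)&(v<230)}.items():
    P=L[m]*1000; print(n,len(P),np.round(np.nanpercentile(P,[2,50,98],axis=0),1).tolist())
    if n in('chan',):
        b=np.polyfit(P[:,1],P[:,0],1); print('slope deg',np.degrees(np.arctan(-b[0])))
    if n=='cheeks':
        r=cv2.minAreaRect(P[:,:2].astype(np.float32)); print(r, cv2.boxPoints(r).tolist())
E
```

```text
tabL 298 [[48.2, -36.1, 255.4], [56.5, -32.5, 271.9], [67.2, -30.3, 273.6]]
tabR 289 [[48.2, 23.5, 255.4], [56.2, 25.8, 271.9], [66.9, 29.4, 273.5]]
chan 2442 [[51.1, -67.6, 229.2], [56.9, -0.3, 234.5], [64.4, 67.4, 236.0]]
slope deg 0.0671377214820638
cheeks 6999 [[-72.5, -92.6, 240.9], [-8.9, 23.5, 244.5], [68.5, 86.6, 246.1]]
((-1.4366302490234375, -2.9314193725585938), (147.2617645263672, 181.30210876464844), 0.07956085354089737) [[-75.19332122802734, 87.6173095703125], [-74.94156646728516, -93.68463134765625], [72.32006072998047, -93.48014831542969], [72.06830596923828, 87.82179260253906]]
```

View pics/w1c.png

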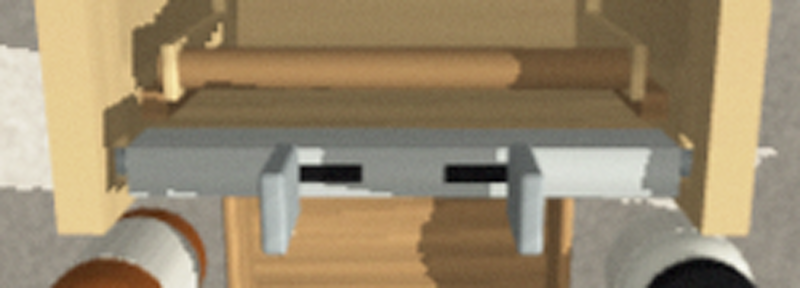

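```bash
python3 - <<'E'
from h import *
plan([.5093,.0398,.238],101)
E
```

```text
t 2.05 tcp [0.5086 0.0428 0.361 ] F [-0.1 -0.   0.7] gap 0.999
R [[-0.981, -0.193, -0.001], [-0.193, 0.981, -0.001], [0.002, -0.0, -1.0]] q [-1.350e-01  2.350e-01  1.533e+00 -1.000e-03  1.376e+00 -1.900e+00]
heading 101.14 delta cm [-0.03 -0.3  12.3 ] turn 0.14
```

Emit:
drive_tool --deltas '[0,-0.2,1,0.1,0,-0.3,3,0.1,0,-0.3,5,0.1,0,-0.3,7,0.1,0,-0.3,9,0.1,0,-0.3,10.5,0.1,0,-0.3,11.5,0.1,0,-0.3,12,0.1,0,-0.3,12.3,0.1,0,-0.3,12.3,0.1]'

```text
t: 3.05
tcp_pos: [0.5091, 0.0399, 0.2381]
tool_rot: [-0.096, 0.995, -0.0, -0.001]
force: [-0.1, -0.0, 0.0]
finger_gap: 0.998
```

```bash
python3 - <<'E'
from h import *
st(); snap('wrist','w2'); snap('scene','s2')
d=load('s2');f=d['frame'][:,:,::-1]
cv2.imwrite('pics/s2c.png',cv2.resize(f[100:280,240:400],None,fx=3.3,fy=3.3,interpolation=cv2.INTER_CUBIC))
E
```

```text
t 3.05 tcp [0.5091 0.0399 0.2381] F [-0.1 -0.   0. ] gap 0.998
R [[-0.981, -0.192, -0.001], [-0.192, 0.981, -0.001], [0.001, -0.001, -1.0]] q [-1.400e-01  3.660e-01  1.707e+00 -1.000e-03  1.070e+00 -1.904e+00]
```

View pics/w2.png

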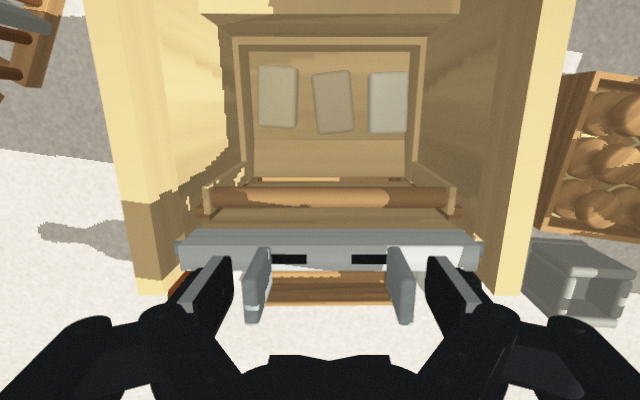

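View pics/s2c.png

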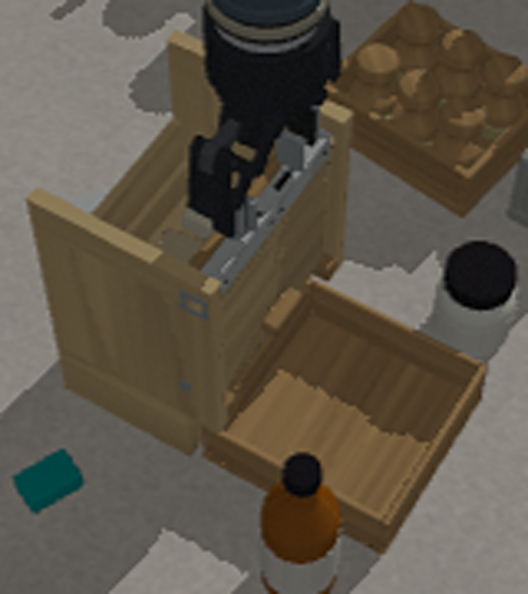

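Fingers (inner edges at columns 232/428, middle 330) straddle the tabs (257/401, middle 329). Pinching.

Emit:
drive_tool --deltas '[0,0,0,0,0,0,0,0,0,0,0,0,0,0,0,0,0,0,0,0,0,0,0,0,0,0,0,0,0,0,0,0]' --hand 2.5 --squeeze 28

```text
t: 3.95
tcp_pos: [0.511, 0.04, 0.2408]
tool_rot: [-0.096, 0.995, -0.0, 0.002]
force: [-1.3, 0.8, 9.8]
finger_gap: 0.429
```

```bash
python3 - <<'E'
from h import *
st(); snap('wrist','w3'); 
E
```

```text
t 3.95 tcp [0.511  0.04   0.2408] F [-1.3  0.8  9.8] gap 0.429
R [[-0.982, -0.191, 0.005], [-0.191, 0.982, -0.0], [-0.005, -0.001, -1.0]] q [-0.14   0.362  1.703  0.     1.071 -1.904]
```

View pics/w3.png

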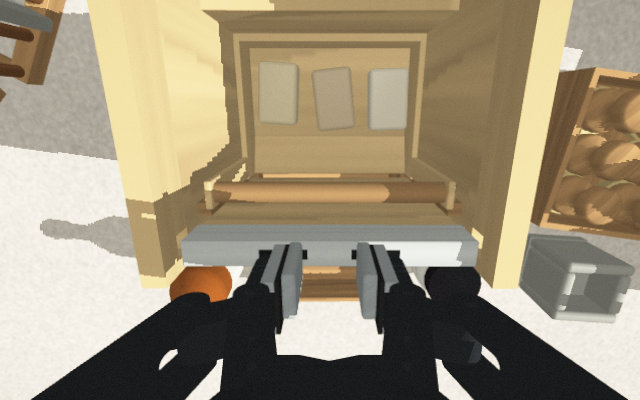

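Pinched: gap 36.6 mm, pins drawn (tabs at columns 290/368). Lifting gently.

Emit:
drive_tool --deltas '[0,0,-0.2,0,0,0,-0.5,0,0,0,-1,0,0,0,-1.5,0,0,0,-2,0,0,0,-2,0,0,0,-2,0]'

```text
t: 4.7
tcp_pos: [0.5109, 0.04, 0.2609]
tool_rot: [-0.096, 0.995, -0.0, 0.002]
force: [-0.7, -0.2, -3.3]
finger_gap: 0.426
```

```bash
python3 - <<'E'
from h import *
st(); snap('wrist','w4'); 
snap('scene','s4')
d=load('s4');f=d['frame'][:,:,::-1]
cv2.imwrite('pics/s4c.png',cv2.resize(f[100:280,240:400],None,fx=3.3,fy=3.3,interpolation=cv2.INTER_CUBIC))
E
```

```text
t 4.7 tcp [0.5109 0.04   0.2609] F [-0.7 -0.2 -3.3] gap 0.426
R [[-0.982, -0.191, 0.005], [-0.191, 0.982, -0.001], [-0.005, -0.001, -1.0]] q [-0.14   0.337  1.679  0.     1.121 -1.903]
```

View pics/s4c.png

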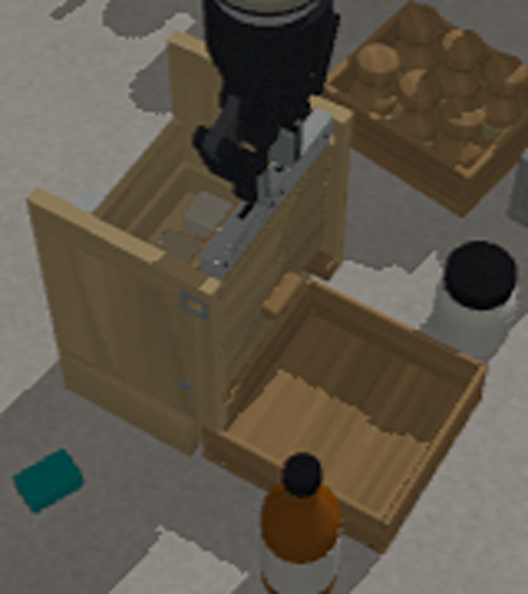

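View pics/w4.png

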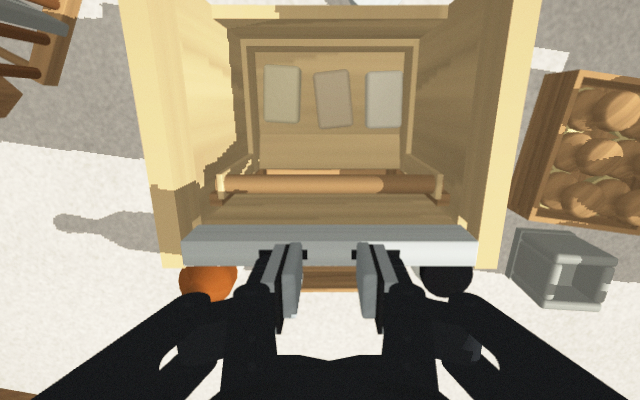

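Flap is lifted 20 mm and steady in the grip. Lifting clear of the cheeks.

Emit:
drive_tool --deltas '[0,0,-1,0,0,0,-2.5,0,0,0,-4.5,0,0,0,-6.5,0,0,0,-8.5,0,0,0,-10.5,0,0,0,-12.5,0,0,0,-14.5,0,0,0,-16,0,0,0,-16.8,0,0,0,-17,0]'

```text
t: 5.9
tcp_pos: [0.5102, 0.0401, 0.4318]
tool_rot: [-0.096, 0.995, -0.001, 0.003]
force: [-0.2, -0.9, -3.1]
finger_gap: 0.426
```

```bash
python3 - <<'E'
from h import *
plan([.437,-.3356,.425],72.65)
E
```

```text
t 5.9 tcp [0.5102 0.0401 0.4318] F [-0.2 -0.9 -3.1] gap 0.426
R [[-0.982, -0.191, 0.006], [-0.191, 0.982, -0.001], [-0.006, -0.002, -1.0]] q [-0.14   0.186  1.409  0.     1.54  -1.903]
heading 101.02 delta cm [ 14.37 -35.47   0.66] turn 28.37
```

Emit:
drive_tool --deltas '[0.2,-0.5,0,0,0.6,-1.5,0,1,1.2,-3,0,2.5,2,-5,0,4.5,3,-7.5,0,7,4,-10,0,9,5,-12.5,0,11,6,-15,0,13,7,-17.5,0,15,8,-20,0,17,9,-22.5,0,19,10,-25,0,21]'

```text
t: 7.1
tcp_pos: [0.4586, -0.226, 0.4307]
tool_rot: [0.088, 0.996, 0.0, 0.002]
force: [-0.3, 0.1, -1.4]
finger_gap: 0.426
```

```bash
python3 - <<'E'
from h import *
plan([.437,-.3356,.425],72.65)
E
```

```text
t 7.1 tcp [ 0.4586 -0.226   0.4307] F [-0.3  0.1 -1.4] gap 0.426
R [[-0.984, 0.176, 0.004], [0.176, 0.984, 0.0], [-0.004, 0.001, -1.0]] q [-0.678  0.187  1.41   0.003  1.541 -2.072]
heading 79.86 delta cm [  0.2  -11.17   0.56] turn 7.21
```

Emit:
drive_tool --deltas '[0,-2,0,1,0,-4,0.1,2,0,-6,0.2,3.5,0.1,-8,0.3,5,0.2,-9.7,0.4,6,0.2,-10.7,0.5,7,0.2,-11.1,0.5,7.2,0.2,-11.2,0.6,7.2,0.2,-11.2,0.6,7.2]'

```text
t: 8.0
tcp_pos: [0.437, -0.3353, 0.4244]
tool_rot: [0.151, 0.989, 0.001, 0.002]
force: [0.4, 1.1, -2.8]
finger_gap: 0.43
```

```bash
python3 - <<'E'
from h import *
plan([.437,-.3356,.425],72.65); snap('wrist','w5'); snap('top','t5'); snap('scene','s5')
E
```

```text
t 8.0 tcp [ 0.437  -0.3353  0.4244] F [ 0.4  1.1 -2.8] gap 0.43
R [[-0.955, 0.298, 0.004], [0.298, 0.955, 0.001], [-0.004, 0.002, -1.0]] q [-0.86   0.257  1.334  0.004  1.549 -2.128]
heading 72.68 delta cm [-0.01 -0.03 -0.06] turn 0.03
```

View pics/w5.png

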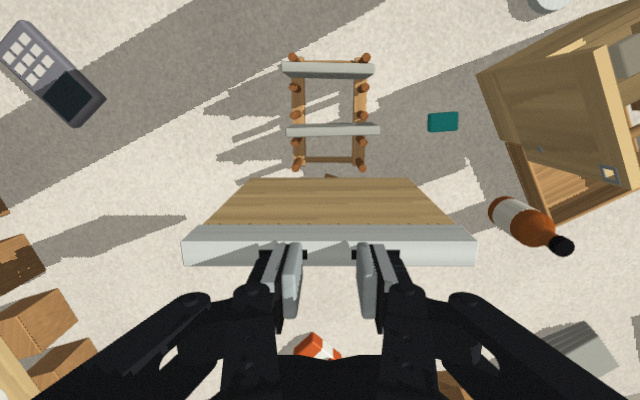

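View pics/s5.png

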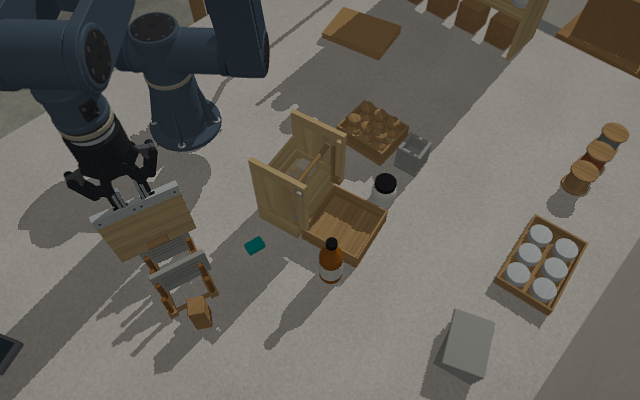

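```bash
python3 - <<'E'
from h import *
d=load('w5'); f=d['frame'][:,:,::-1]; cv2.imwrite('pics/w5c.png',cv2.resize(f[40:200,260:400],None,fx=4,fy=4,interpolation=cv2.INTER_CUBIC))
# project predicted dowel tops
o=np.array([.3826,-.3186,0]);R=Rz(np.radians(-17.35))
g=f.copy(); g=cv2.resize(g[40:200,260:400],None,fx=4,fy=4,interpolation=cv2.INTER_CUBIC)
for x in(-76,-38,0,38,76):
  for y in(-50,50):
    p=proj(d,o+R@np.array([x/1e3,y/1e3,.09]))[0]; cv2.circle(g,(int((p[0]-260)*4+2),int((p[1]-40)*4+2)),4,(0,0,255),1)
cv2.imwrite('pics/w5p.png',g)
E
```

```text
(no output)
```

View pics/w5p.png

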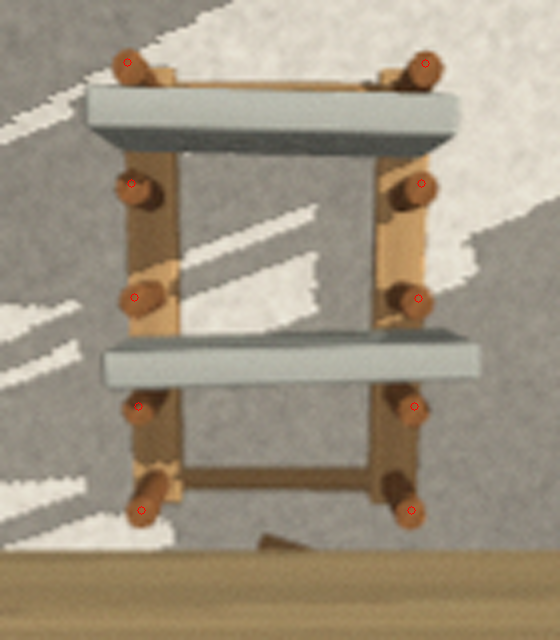

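Dowel predictions (red) fit the picture; the free slot x=57 is between the lowest two dowel rows. Checking how the flap hangs in the grip.

```bash
python3 - <<'E'
from h import *
d=load('w5'); C=cloud(d)
o=np.array([.437,-.3353,0]);R=Rz(np.radians(-17.32))
L=((C-o)@R)*1000
m=(abs(L[...,0])<40)&(abs(L[...,1])<80)&(L[...,2]>250)&(L[...,2]<450); v,u=np.mgrid[0:400,0:640]; m&=(v<262)
P=L[m]
for lo in range(255,430,15):
    q=P[(P[:,2]>lo)&(P[:,2]<lo+15)]
    if len(q)>20: print(lo,len(q),np.round(np.percentile(q[:,0],[5,50,95]),1),np.round(np.percentile(q[:,1],[1,99]),1))
b=P[(P[:,2]>270)&(P[:,2]<390)]; print(np.polyfit(b[:,2],b[:,0],1), b[:,2].min())
E
```

```text
255 112 [-6.3 -6.1 -5.9] [-72.4  71.7]
270 590 [-6.4 -6.1 -5.9] [-72.   70.9]
285 746 [-6.3 -6.  -5.8] [-72.4  71.5]
300 786 [-6.3 -6.  -5.7] [-72.1  71. ]
315 1009 [-6.2 -5.8 -5.6] [-72.1  70.8]
330 1157 [-6.1 -5.8 -5.4] [-72.1  72. ]
345 1435 [-6.  -5.7 -5.3] [-72.7  72.2]
360 1748 [-5.9 -5.6 -5.2] [-72.3  72.1]
375 2034 [-5.9 -5.5 -5.1] [-72.3  71.8]
390 1909 [-7.8 -7.4 -7. ] [-72.2  71.6]
405 7708 [-7.6 -5.4  3. ] [-72.5  72. ]
420 517 [-11.  -10.2  -5.2] [-30.2  29. ]
[ 6.09376648e-03 -7.82161698e+00] 270.0005041421066
```

Emit:
drive_tool --deltas '[-0.1,0,1,0,-0.1,0,3,0,-0.1,0,5.5,0,-0.1,0,8,0,-0.1,0,10.5,0,-0.1,0,12.5,0,-0.1,0,14,0,-0.1,0,15,0,-0.1,0,15.5,0,-0.1,0,15.5,0]'

```text
t: 9.15
tcp_pos: [0.4388, -0.3351, 0.2692]
tool_rot: [0.15, 0.989, 0.001, 0.002]
force: [-0.0, -0.1, -3.1]
finger_gap: 0.426
```

```bash
python3 - <<'E'
from h import *
plan([.438,-.3356,.176],72.65); snap('scene','s6'); snap('wrist','w6')
d=load('s6');f=d['frame'][:,:,::-1]
cv2.imwrite('pics/s6c.png',cv2.resize(f[180:340,80:260],None,fx=4,fy=3.7,interpolation=cv2.INTER_CUBIC))
E
```

```text
t 9.15 tcp [ 0.4388 -0.3351  0.2692] F [-0.  -0.1 -3.1] gap 0.426
R [[-0.955, 0.297, 0.004], [0.297, 0.955, 0.001], [-0.003, 0.002, -1.0]] q [-0.857  0.384  1.573  0.004  1.182 -2.128]
heading 72.73 delta cm [ 0.1  -0.09  9.32] turn 0.08
```

View pics/s6c.png

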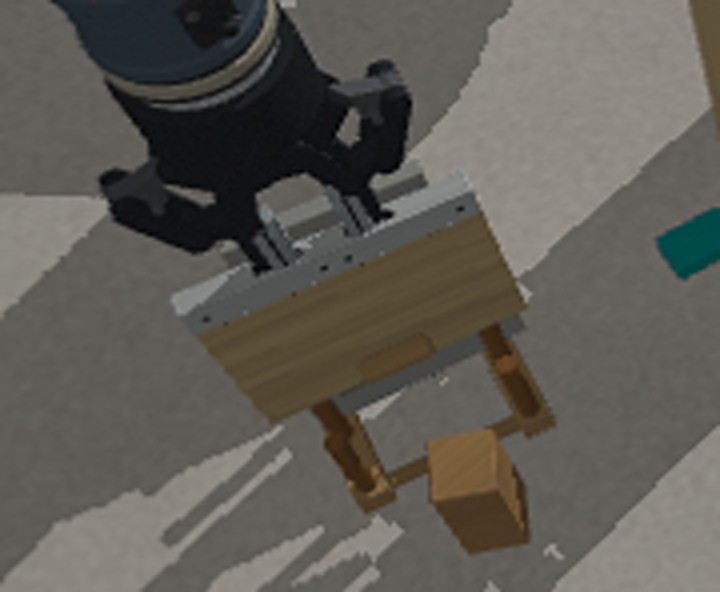

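View pics/w6.png

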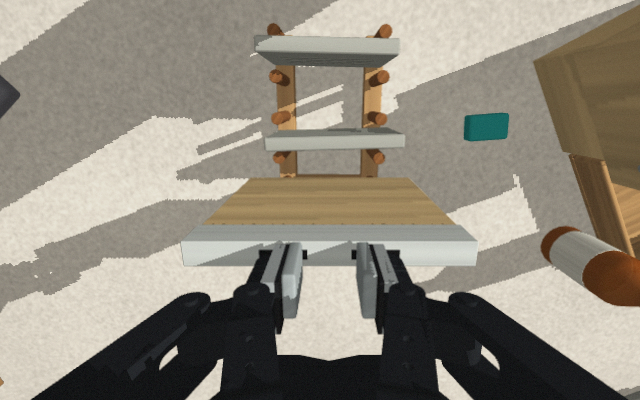

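Emit:
drive_tool --deltas '[0.05,0,1,0,0.05,0,2.5,0,0.05,0,4,0,0.05,0,5.5,0,0.05,0,6.8,0,0.05,0,7.7,0,0.05,0,8.3,0,0.05,0,8.6,0,0.05,0,8.6,0]'

```text
t: 10.15
tcp_pos: [0.4394, -0.3357, 0.1843]
tool_rot: [0.15, 0.989, 0.0, 0.003]
force: [0.2, -0.1, -2.2]
finger_gap: 0.43
```

```bash
python3 - <<'E'
from h import *
plan([.438,-.3356,.176],72.65); snap('scene','s7'); snap('wrist','w7')
d=load('s7');f=d['frame'][:,:,::-1]
cv2.imwrite('pics/s7c.png',cv2.resize(f[180:340,80:260],None,fx=4,fy=3.7,interpolation=cv2.INTER_CUBIC))
E
```

```text
t 10.15 tcp [ 0.4394 -0.3357  0.1843] F [ 0.2 -0.1 -2.2] gap 0.43
R [[-0.955, 0.297, 0.006], [0.297, 0.955, -0.001], [-0.006, 0.001, -1.0]] q [-0.857  0.491  1.667  0.004  0.98  -2.128]
heading 72.72 delta cm [ 0.14 -0.03  0.83] turn 0.07
```

View pics/s7c.png

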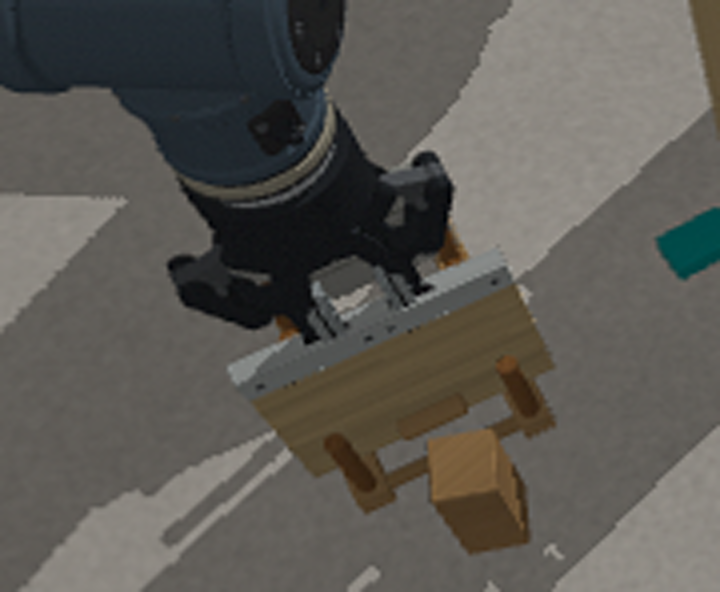

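Flap sits behind the front dowels, pull (430,415) facing out. Lowering slowly onto the rails.

Emit:
drive_tool --deltas '[0.1,0,0.2,0,0.1,0,0.35,0,0.1,0,0.5,0,0.1,0,0.6,0,0.1,0,0.6,0]'

```text
t: 10.75
tcp_pos: [0.4386, -0.3356, 0.1787]
tool_rot: [0.15, 0.989, -0.0, 0.003]
force: [0.1, 0.4, -2.4]
finger_gap: 0.429
```

Emit:
drive_tool --deltas '[0,0,0.1,0,0,0,0.2,0,0,0,0.2,0]'

```text
t: 11.05
tcp_pos: [0.4385, -0.3355, 0.1765]
tool_rot: [0.15, 0.989, -0.0, 0.003]
force: [0.5, -0.3, -2.5]
finger_gap: 0.429
```

Emit:
drive_tool --deltas '[0,0,0.1,0,0,0,0.15,0,0,0,0.15,0]'

```text
t: 11.35
tcp_pos: [0.4389, -0.3356, 0.176]
tool_rot: [0.15, 0.989, -0.0, 0.003]
force: [-0.4, 1.0, 5.0]
finger_gap: 0.424
```

Contact at z 0.176 as predicted. Releasing.

Emit:
drive_tool --deltas '[0,0,0.1,0,0,0,0.2,0,0,0,0.25,0,0,0,0.25,0,0,0,0.25,0,0,0,0.25,0,0,0,0.25,0,0,0,0.25,0]' --hand 8.54

```text
t: 12.15
tcp_pos: [0.4389, -0.3357, 0.1736]
tool_rot: [0.15, 0.989, -0.0, 0.004]
force: [0.3, 0.2, -0.2]
finger_gap: 1.002
```

```bash
python3 - <<'E'
from h import *
st(); snap('scene','s8'); snap('wrist','w8')
d=load('s8');f=d['frame'][:,:,::-1]
cv2.imwrite('pics/s8c.png',cv2.resize(f[180:340,80:260],None,fx=4,fy=3.7,interpolation=cv2.INTER_CUBIC))
E
```

```text
t 12.15 tcp [ 0.4389 -0.3357  0.1736] F [ 0.3  0.2 -0.2] gap 1.002
R [[-0.955, 0.297, 0.007], [0.297, 0.955, -0.002], [-0.007, 0.0, -1.0]] q [-0.857  0.505  1.679  0.005  0.952 -2.129]
```

View pics/s8c.png

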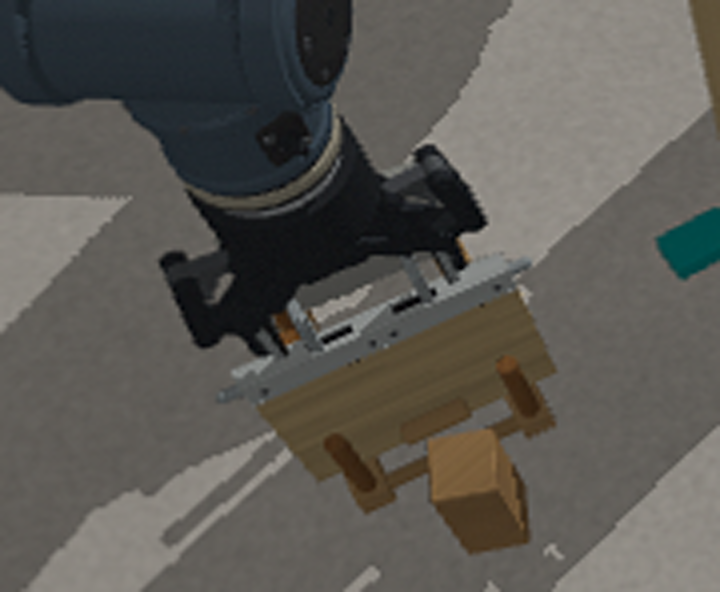

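View pics/w8.png

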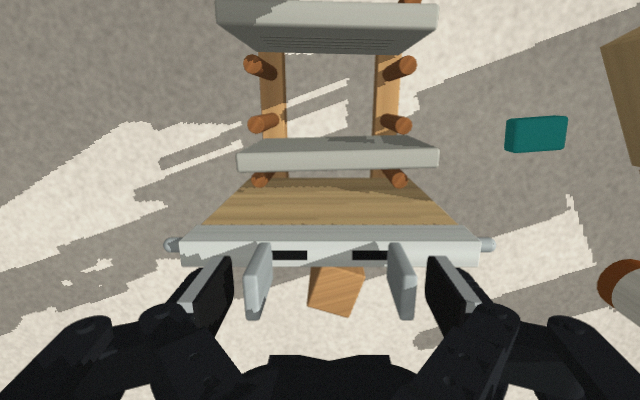

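Flap stands upright in the slot, pins sprung out, clear of fingers. Backing off straight up.

Emit:
drive_tool --deltas '[0,0,-0.5,0,0,0,-2,0,0,0,-4,0,0,0,-7,0,0,0,-11,0,0,0,-15,0,0,0,-18,0,0,0,-20,0,0,0,-20,0]'

```text
t: 13.15
tcp_pos: [0.4386, -0.3365, 0.3774]
tool_rot: [0.15, 0.989, -0.003, 0.007]
force: [0.6, -0.5, -1.1]
finger_gap: 1.003
```

```bash
python3 - <<'E'
from h import *
plan([.4867,.0354,.36],11)
snap('wrist','w9');
E
```

```text
t 13.15 tcp [ 0.4386 -0.3365  0.3774] F [ 0.6 -0.5 -1.1] gap 1.003
R [[-0.955, 0.297, 0.012], [0.297, 0.955, -0.008], [-0.014, -0.004, -1.0]] q [-0.859  0.283  1.421  0.004  1.424 -2.129]
heading 72.74 delta cm [ 6.47 36.94  1.5 ] turn 61.74
```

View pics/w9.png

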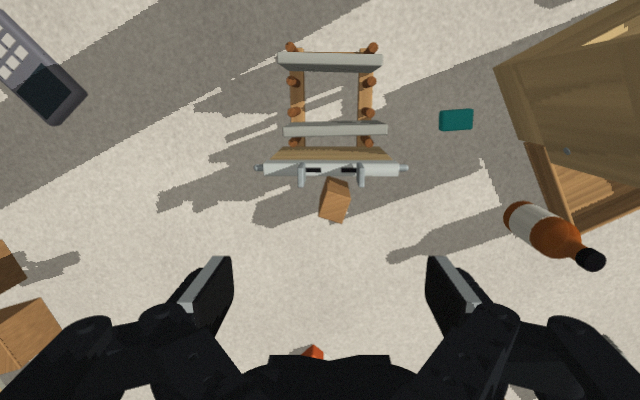

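Flap stands in the slot at (332,168). Now to the bar.

Emit:
drive_tool --deltas '[0.3,1.5,0,2,0.8,4.5,0,6,1.4,8,0.1,12,2,12,0.2,18,2.8,16,0.3,24,3.5,20,0.4,30,4.2,24,0.5,36,4.9,28,0.7,42,5.5,31.5,0.9,48,6,34.5,1.2,54,6.3,36.3,1.4,59,6.5,36.9,1.5,61.7]' --hand 6.5

```text
t: 14.4
tcp_pos: [0.4841, 0.0382, 0.3564]
tool_rot: [0.636, 0.772, 0.0, 0.003]
force: [-0.2, -0.4, -0.1]
finger_gap: 0.762
```

Emit:
drive_tool --deltas '[0,0,0,0,0,0,0,0]'

```text
t: 14.6
tcp_pos: [0.4831, 0.0384, 0.3547]
tool_rot: [0.635, 0.772, -0.001, 0.001]
force: [0.6, 0.5, -0.7]
finger_gap: 0.757
```

```bash
python3 - <<'E'
from h import *
plan([.4867,.0354,.36],11)
snap('wrist','w10'); snap('top','t10')
E
```

```text
t 14.6 tcp [0.4831 0.0384 0.3547] F [ 0.6  0.5 -0.7] gap 0.757
R [[-0.193, 0.981, 0.001], [0.981, 0.193, -0.003], [-0.003, 0.0, -1.0]] q [-0.15   0.198  1.6   -0.003  1.343 -0.344]
heading 11.13 delta cm [-0.37  0.29 -0.53] turn 0.13
```

View pics/w10.png

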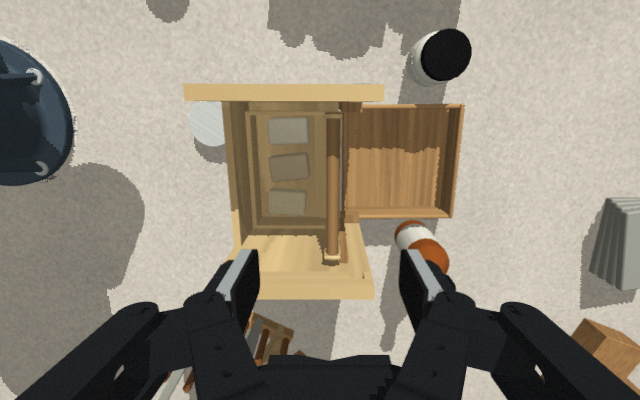

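Bar runs from (333,112) to (331,262); soaps at (288,131), (289,166), (288,203). Measuring bar.

```bash
python3 - <<'E'
from h import *
o=np.array([.4519,.0311,0]); R=Rz(np.radians(11))
for n in('w10','t10'):
    d=load(n); C=cloud(d); L=((C-o)@R)*1000
    m=(L[...,2]>205)&(L[...,2]<216)&(abs(L[...,1])<60)&(abs(L[...,0]-35)<20)
    P=L[m]; print(n,len(P)); 
    if len(P): print(np.round(np.percentile(P,[5,50,95],axis=0),1).tolist())
    m=(L[...,2]>240)&(L[...,2]<250)&(abs(L[...,0])<90)&(abs(L[...,1])<110); P=L[m]; print(np.round(np.nanpercentile(P,[1,99],axis=0),1).tolist())
E
```

```text
w10 1646
[[29.8, -53.1, 206.7], [35.1, 4.9, 209.6], [40.4, 54.5, 211.2]]
[[-72.2, -92.3, 240.8], [70.7, 86.6, 246.1]]
t10 95
[[29.5, -57.4, 206.5], [33.9, 38.3, 210.1], [39.9, 58.2, 212.8]]
[[-72.5, -89.8, 241.1], [71.2, 89.5, 248.8]]
```

Emit:
drive_tool --deltas '[-0.2,0.2,1.5,0,-0.37,0.3,4,0,-0.37,0.3,7,0,-0.37,0.3,10,0,-0.37,0.3,12.5,0,-0.37,0.3,14.5,0,-0.37,0.3,16,0,-0.37,0.3,16.7,0,-0.37,0.3,16.7,0]'

```text
t: 15.6
tcp_pos: [0.4875, 0.0337, 0.1878]
tool_rot: [0.636, 0.772, -0.001, 0.001]
force: [0.4, 0.0, -0.2]
finger_gap: 0.762
```

Emit:
drive_tool --deltas '[0,0,0,0,0,0,0,0,0,0,0,0,0,0,0,0,0,0,0,0,0,0,0,0,0,0,0,0]' --hand 0.8 --squeeze 25

```text
t: 16.3
tcp_pos: [0.4874, 0.0335, 0.1885]
tool_rot: [0.636, 0.772, -0.001, 0.002]
force: [-3.2, -1.2, 5.5]
finger_gap: 0.128
```

```bash
python3 - <<'E'
from h import *
plan([.4867,.0354,.187],11)
snap('wrist','w11'); snap('scene','s11')
E
```

```text
t 16.3 tcp [0.4874 0.0335 0.1885] F [-3.2 -1.2  5.5] gap 0.128
R [[-0.191, 0.982, 0.001], [0.982, 0.191, -0.004], [-0.004, 0.0, -1.0]] q [-0.158  0.409  1.815 -0.004  0.916 -0.348]
heading 11.02 delta cm [ 0.2  -0.03  0.15] turn 0.02
```

View pics/w11.png

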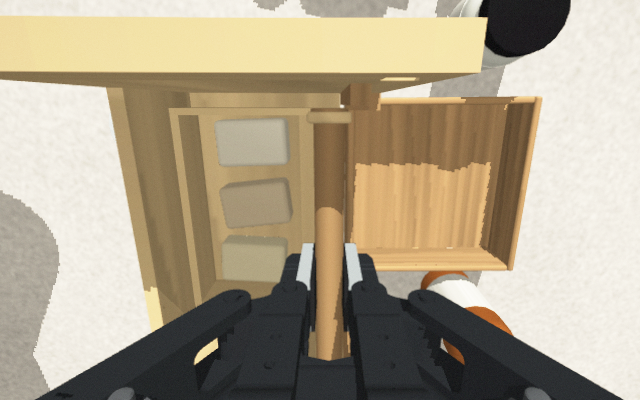

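Bar gripped (gap 11 mm). Swinging along the arc (centre pivot, radius 95.5 mm).

Emit:
drive_tool --deltas '[0,0.45,0,0,0,0.95,-0.05,0,0,1.9,0,0,0,2.85,0.13,0,0,3.8,0.36,0,0,4.67,0.68,0,0,5.1,0.88,0,0,5.54,1.1,0,0,5.95,1.33,0,0,6.35,1.59,0]'

```text
t: 17.4
tcp_pos: [0.5497, 0.0458, 0.1724]
tool_rot: [0.636, 0.772, -0.001, 0.001]
force: [-2.3, -0.6, 4.0]
finger_gap: 0.129
```

```bash
python3 - <<'E'
from h import *
plan([.4867,.0354,.187],11)
E
```

```text
t 17.4 tcp [0.5497 0.0458 0.1724] F [-2.3 -0.6  4. ] gap 0.129
R [[-0.191, 0.982, 0.001], [0.982, 0.191, -0.003], [-0.004, 0.0, -1.0]] q [-0.118  0.508  1.677 -0.004  0.956 -0.308]
heading 11.03 delta cm [ 0.18 -6.39 -1.47] turn 0.03
```

Emit:
drive_tool --deltas '[0,0.39,0.27,0,0,0.77,0.57,0,0,1.12,0.88,0,0,1.47,1.21,0,0,1.79,1.56,0,0,2.1,1.93,0,0,2.39,2.3,0,0,2.66,2.7,0,0,2.91,3.11,0,0,3.14,3.52,0,0,3.23,3.7,0,0,3.23,3.7,0]'

```text
t: 18.6
tcp_pos: [0.5806, 0.0517, 0.1369]
tool_rot: [0.636, 0.772, -0.002, 0.001]
force: [-7.7, -0.5, 14.5]
finger_gap: 0.128
```

Emit:
drive_tool --deltas '[0,0,0,0,0,0,0,0,0,0,0,0]'

```text
t: 18.9
tcp_pos: [0.5805, 0.0517, 0.137]
tool_rot: [0.636, 0.772, -0.002, 0.001]
force: [-3.6, -1.7, 5.4]
finger_gap: 0.129
```

```bash
python3 - <<'E'
from h import *
plan([.4867,.0354,.187],11)
snap('wrist','w12'); snap('scene','s12'); snap('top','t12')
d=load('s12');f=d['frame'][:,:,::-1]
cv2.imwrite('pics/s12c.png',cv2.resize(f[100:280,240:400],None,fx=3.3,fy=3.3,interpolation=cv2.INTER_CUBIC))
d=load('t12');f=d['frame'][:,:,::-1]
cv2.imwrite('pics/t12c.png',cv2.resize(f[150:290,225:365],None,fx=4.2,fy=4.2,interpolation=cv2.INTER_CUBIC))
E
```

```text
t 18.9 tcp [0.5805 0.0517 0.137 ] F [-3.6 -1.7  5.4] gap 0.129
R [[-0.192, 0.981, -0.001], [0.981, 0.192, -0.004], [-0.004, -0.002, -1.0]] q [-0.101  0.595  1.625 -0.005  0.923 -0.29 ]
heading 11.05 delta cm [ 0.18 -9.53 -4.98] turn 0.05
```

View pics/w12.png

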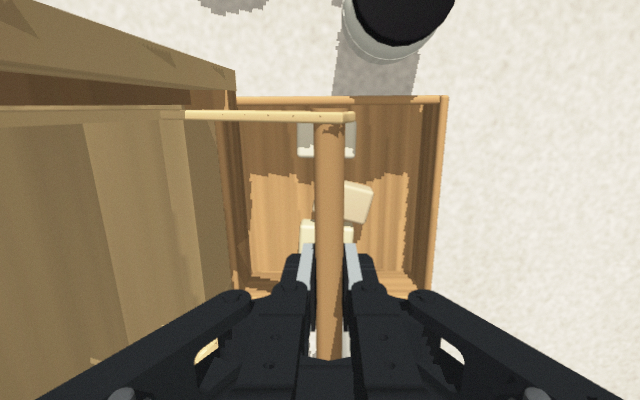

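View pics/s12c.png

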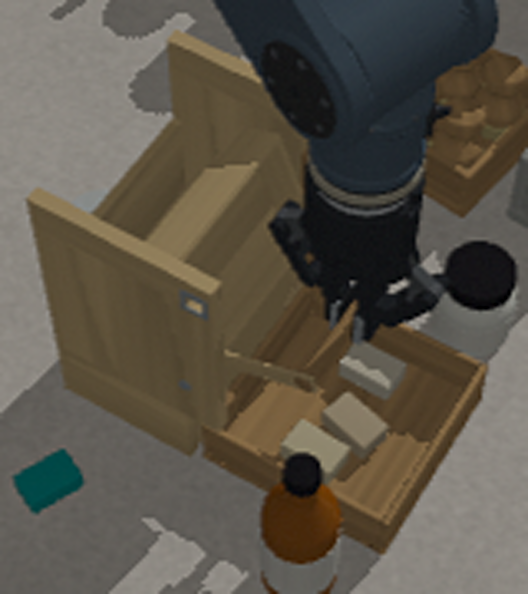

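All three soaps lie in the crate; the stop was felt (14 N, travel 95/51 mm as given). Swinging home.

Emit:
drive_tool --deltas '[0,-0.25,-0.42,0,0,-0.52,-0.85,0,0,-1.08,-1.62,0,0,-1.71,-2.34,0,0,-2.41,-2.98,0,0,-3.18,-3.56,0,0,-3.99,-4.05,0,0,-4.86,-4.47,0,0,-5.75,-4.79,0,0,-6.68,-5.02,0,0,-7.62,-5.16,0,0,-8.58,-5.2,0]'

```text
t: 20.25
tcp_pos: [0.4945, 0.035, 0.189]
tool_rot: [0.636, 0.772, -0.003, 0.0]
force: [0.9, -0.5, 6.2]
finger_gap: 0.128
```

```bash
python3 - <<'E'
from h import *
plan([.4874,.0335,.1885],11)
E
```

```text
t 20.25 tcp [0.4945 0.035  0.189 ] F [ 0.9 -0.5  6.2] gap 0.128
R [[-0.192, 0.981, -0.004], [0.981, 0.192, -0.005], [-0.004, -0.004, -1.0]] q [-0.152  0.418  1.794 -0.006  0.932 -0.341]
heading 11.07 delta cm [-0.01 -0.73  0.05] turn 0.07
```

Emit:
drive_tool --deltas '[0,-0.4,0,0,0,-0.75,0.05,0,0,-0.9,0.05,0,0,-0.9,0.05,0,0,-0.9,0.05,0]'

```text
t: 20.75
tcp_pos: [0.4872, 0.0336, 0.1881]
tool_rot: [0.636, 0.772, -0.002, 0.001]
force: [4.5, 1.9, -3.0]
finger_gap: 0.124
```

Emit:
drive_tool --deltas '[0,0,0,0,0,0,0,0,0,0,0,0,0,0,0,0,0,0,0,0]' --hand 6

```text
t: 21.25
tcp_pos: [0.4868, 0.0335, 0.188]
tool_rot: [0.636, 0.772, -0.002, 0.001]
force: [0.2, 0.2, 0.2]
finger_gap: 0.698
```

Emit:
drive_tool --deltas '[0,0,-1,0,0,0,-3,0,0,0,-6,0,0,0,-10,0,0,0,-14,0,0,0,-17,0,0,0,-19,0,0,0,-19,0]'

```text
t: 22.05
tcp_pos: [0.4887, 0.0341, 0.382]
tool_rot: [0.636, 0.772, 0.0, 0.004]
force: [0.1, 0.1, 0.8]
finger_gap: 0.704
```

```bash
python3 - <<'E'
from h import *
plan([.4387,-.3356,.36],72.7)
snap('wrist','w13'); snap('top','t13')
o=np.array([.4519,.0311,0]); R=Rz(np.radians(11))
d=load('w13'); C=cloud(d); L=((C-o)@R)*1000
m=(L[...,2]>203)&(L[...,2]<216)&(abs(L[...,1])<60)&(abs(L[...,0]-40)<40)
P=L[m]; print(len(P),np.round(np.percentile(P,[5,50,95],axis=0),1).tolist())
E
```

```text
t 22.05 tcp [0.4887 0.0341 0.382 ] F [0.1 0.1 0.8] gap 0.704
R [[-0.192, 0.981, 0.007], [0.981, 0.192, -0.005], [-0.006, 0.006, -1.0]] q [-0.157  0.181  1.546 -0.004  1.407 -0.349]
heading 11.05 delta cm [-35.31 -12.     2.36] turn -61.65
1448 [[30.0, -52.9, 206.0], [35.2, 6.7, 209.5], [40.9, 54.8, 211.2]]
```

View pics/w13.png

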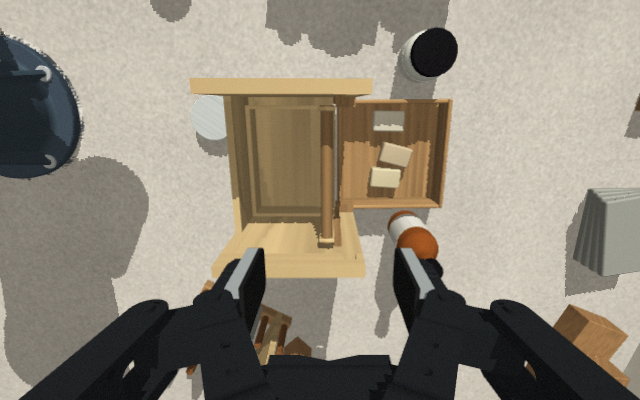

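View pics/t13.png

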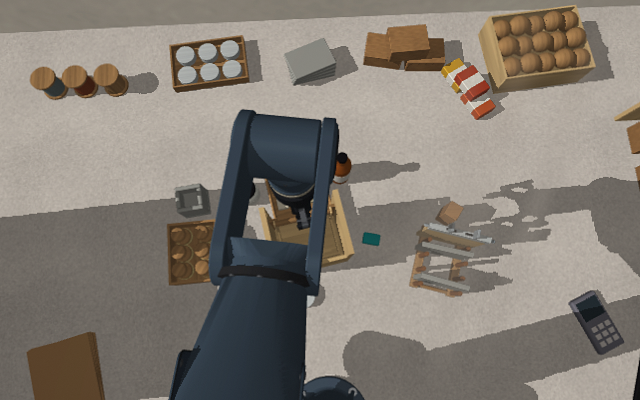

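Bin home (bar again at case x 35), soaps at (389,121), (396,155), (385,178) in the crate, flap still standing at (460,235) top view. Back to the flap.

Emit:
drive_tool --deltas '[-1.5,-0.5,0,-2,-4.5,-1.5,0,-6,-8,-2.7,0,-12,-12,-4,0.2,-18,-16,-5.4,0.4,-24,-20,-6.8,0.7,-30,-24,-8.1,1,-36,-28,-9.5,1.3,-42,-31,-10.5,1.6,-48,-33.5,-11.4,2,-54,-35,-11.9,2.3,-59,-35.3,-12,2.4,-61.6]' --hand 8.54

```text
t: 23.35
tcp_pos: [0.4351, -0.3365, 0.3528]
tool_rot: [0.151, 0.989, -0.001, -0.002]
force: [0.4, 0.3, 0.2]
finger_gap: 0.999
```

Emit:
drive_tool --deltas '[0,0,0,0,0,0,0,0]'

```text
t: 23.55
tcp_pos: [0.4343, -0.3359, 0.3509]
tool_rot: [0.152, 0.988, 0.001, -0.004]
force: [-0.0, 0.5, -0.5]
finger_gap: 1.0
```

```bash
python3 - <<'E'
from h import *
plan([.4387,-.3356,.174],72.7)
d=snap('wrist','w14')
C=cloud(d)
o=np.array([.3826,-.3186,0]);R=Rz(np.radians(-17.35))
L=((C-o)@R)*1000; v,u=np.mgrid[0:400,0:640]
z=L[...,2]
for n,m in {'tab-y':(z>185)&(z<212)&(L[...,1]<0),'tab+y':(z>185)&(z<212)&(L[...,1]>0),'chan':(z>163)&(z<178)&(abs(L[...,1])<70)}.items():
    m=m&(abs(L[...,0]-57)<30)&(abs(L[...,1])<80)&(v<262)
    P=L[m]; print(n,len(P),np.round(np.percentile(P,[3,50,97],axis=0),1).tolist())
    if n=='chan': b=np.polyfit(P[:,1],P[:,0],1); print('yaw deg',np.degrees(np.arctan(-b[0])))
m=(z>100)&(z<140)&(abs(L[...,1])<70)&(abs(L[...,0]-57)<30); P=L[m]; print(len(P),np.polyfit(P[:,2],P[:,0],1), np.median(P[:,0]))
E
```

```text
t 23.55 tcp [ 0.4343 -0.3359  0.3509] F [-0.   0.5 -0.5] gap 1.0
R [[-0.954, 0.3, -0.008], [0.3, 0.954, 0.003], [0.008, 0.0, -1.0]] q [-0.86   0.307  1.457 -0.004  1.385 -2.125]
heading 72.56 delta cm [-0.55  0.16 17.68] turn -0.14
tab-y 199 [[47.8, -32.6, 189.2], [55.9, -29.4, 206.9], [66.5, -27.2, 208.7]]
tab+y 196 [[47.7, 26.8, 187.3], [55.8, 29.1, 206.9], [66.0, 32.2, 208.6]]
chan 1738 [[50.8, -66.4, 165.6], [56.9, -1.5, 169.5], [63.9, 66.1, 171.0]]
yaw deg 0.24604023608813264
796 [ 0.1941154  27.44018874] 52.849542281488425
```

View pics/w14.png

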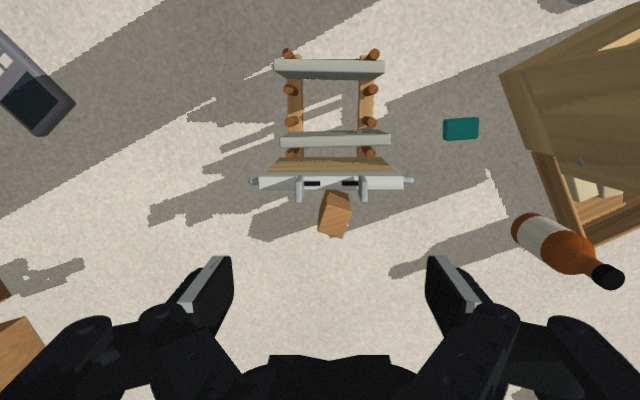

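Flap is upright and centred in the slot (tabs at rack x 57). Descending over the tabs.

Emit:
drive_tool --deltas '[-0.2,0.1,1.5,-0.1,-0.4,0.16,4,-0.1,-0.45,0.16,7,-0.1,-0.5,0.16,10,-0.1,-0.55,0.16,12.5,-0.1,-0.55,0.16,14.5,-0.1,-0.55,0.16,16,-0.1,-0.55,0.16,17,-0.1,-0.55,0.16,17.5,-0.1,-0.55,0.16,17.7,-0.1,-0.55,0.16,17.7,-0.1]'

```text
t: 24.7
tcp_pos: [0.4394, -0.3357, 0.1748]
tool_rot: [0.15, 0.989, 0.0, -0.003]
force: [-0.5, 0.5, -0.1]
finger_gap: 0.999
```

```bash
python3 - <<'E'
from h import *
plan([.4387,-.3356,.1735],72.7)
d=snap('wrist','w15')
E
```

```text
t 24.7 tcp [ 0.4394 -0.3357  0.1748] F [-0.5  0.5 -0.1] gap 0.999
R [[-0.955, 0.297, -0.006], [0.297, 0.955, 0.001], [0.006, -0.001, -1.0]] q [-0.852  0.508  1.667 -0.005  0.972 -2.119]
heading 72.7 delta cm [ 0.07 -0.01  0.13] turn -0.0
```

View pics/w15.png

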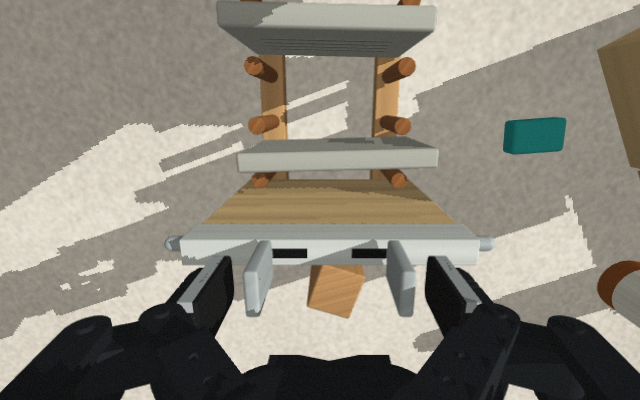

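Emit:
drive_tool --deltas '[0.05,0,0.05,0,0.05,0,0.1,0,0.05,0,0.1,0,0.05,0,0.1,0,0.05,0,0.1,0,0.05,0,0.1,0,0.05,0,0.1,0,0.05,0,0.1,0,0.05,0,0.1,0]' --hand 2.5 --squeeze 28

```text
t: 25.65
tcp_pos: [0.4403, -0.336, 0.1762]
tool_rot: [0.151, 0.989, -0.001, -0.001]
force: [0.6, 2.5, 8.6]
finger_gap: 0.427
```

Emit:
drive_tool --deltas '[0,0,-0.2,0,0,0,-0.5,0,0,0,-1,0,0,0,-1.5,0,0,0,-2,0,0,0,-2,0]'

```text
t: 26.25
tcp_pos: [0.4407, -0.3365, 0.1969]
tool_rot: [0.151, 0.989, -0.001, -0.001]
force: [0.1, 0.0, -3.3]
finger_gap: 0.426
```

```bash
python3 - <<'E'
from h import *
st()
d=snap('wrist','w16')
E
```

```text
t 26.25 tcp [ 0.4407 -0.3365  0.1969] F [ 0.1  0.  -3.3] gap 0.426
R [[-0.955, 0.298, -0.001], [0.298, 0.955, -0.002], [0.001, -0.002, -1.0]] q [-0.852  0.477  1.647 -0.003  1.017 -2.119]
```

View pics/w16.png

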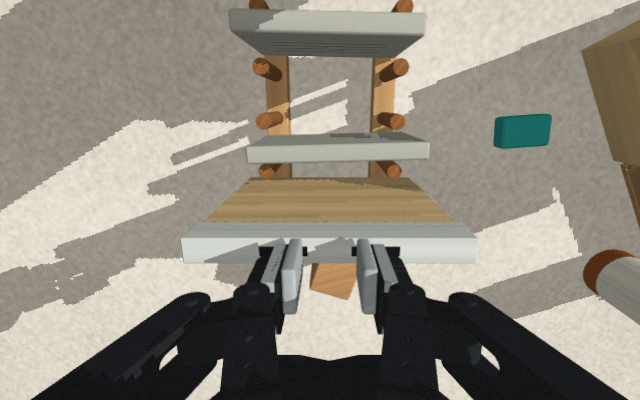

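```bash
cat > flap.py <<'E'
from h import *
def flap(n,yaw):
    s=manip.sense(); d=snap('wrist',n); C=cloud(d)
    t=np.array(s['tcp_pos']); R=Rz(np.radians(yaw)); L=((C-t)@R)*1000
    v,u=np.mgrid[0:400,0:640]
    m=(abs(L[...,0])<20)&(abs(L[...,1])<85)&(v<262)
    P=L[m]; z=P[:,2]
    b=P[(z<-40)&(z>-140)]; k=np.polyfit(b[:,2],b[:,0],1); r=k[0]*b[:,2]+k[1]-b[:,0]; b=b[abs(r)<1.5]; k=np.polyfit(b[:,2],b[:,0],1)
    c=P[(z<5)&(z>-18)&(abs(P[:,0])<12)]; ky=np.polyfit(b[:,1],b[:,0],1)
    print('back face x at z=-155:',np.round(k[0]*-155+k[1],2),'tilt',round(k[0],4),'yaw',round(float(np.degrees(np.arctan(-ky[0]))),2),'y range',np.round(np.percentile(c[:,1],[1,99]),1),'chan top z',np.round(np.percentile(c[:,2],[50,90]),1),'zmin',np.round(P[:,2].min(),1))
E
python3 - <<'E'
from flap import *
flap('w17',-17.3)
plan([.4407,-.3365,.37],72.7)
E
```

```text
back face x at z=-155: -7.3 tilt 0.0026 yaw 0.0 y range [-72.5  72. ] chan top z [-7. -6.] zmin -199.2
t 26.35 tcp [ 0.4404 -0.3361  0.1963] F [ 0.2 -0.2 -3.4] gap 0.429
R [[-0.955, 0.298, -0.002], [0.298, 0.955, -0.001], [0.002, -0.002, -1.0]] q [-0.852  0.478  1.648 -0.003  1.016 -2.119]
heading 72.67 delta cm [-1.000e-02 -6.000e-02 -1.737e+01] turn -0.03
```

Emit:
drive_tool --deltas '[0,0,-1,0,0,0,-3,0,0,0,-5.5,0,0,0,-8,0,0,0,-10.5,0,0,0,-13,0,0,0,-15.5,0,0,0,-18,0,0,0,-20.5,0,0,0,-22.5,0,0,0,-23.5,0,0,0,-23.5,0]'

```text
t: 27.55
tcp_pos: [0.4412, -0.3361, 0.4329]
tool_rot: [0.151, 0.989, -0.002, 0.0]
force: [0.6, 0.5, -2.7]
finger_gap: 0.425
```

```bash
python3 - <<'E'
from flap import *
plan([.5116,.0402,.43],101)
E
```

```text
t 27.55 tcp [ 0.4412 -0.3361  0.4329] F [ 0.6  0.5 -2.7] gap 0.425
R [[-0.955, 0.298, -0.0], [0.298, 0.955, -0.004], [-0.001, -0.003, -1.0]] q [-8.510e-01  2.590e-01  1.309e+00 -2.000e-03  1.571e+00 -2.120e+00]
heading 72.67 delta cm [ 4.49 38.02  0.16] turn -28.33
```

Emit:
drive_tool --deltas '[0.1,0.5,0,0,0.2,1.5,0,-1,0.3,3,0,-2,0.6,5,0,-3.5,0.9,7.5,0,-5.5,1.2,10,0,-7.5,1.5,12.5,0,-9.5,1.8,15,0,-11.5,2.1,17.5,0,-13.5,2.4,20,0,-15.5,2.7,22.5,0,-17.5,3,25,0,-19.5]'

```text
t: 28.75
tcp_pos: [0.4865, -0.086, 0.4315]
tool_rot: [-0.021, 1.0, -0.001, -0.001]
force: [1.0, -0.2, -2.2]
finger_gap: 0.427
```

```bash
python3 - <<'E'
from flap import *
plan([.5116,.0402,.43],101)
E
```

```text
t 28.75 tcp [ 0.4865 -0.086   0.4315] F [ 1.  -0.2 -2.2] gap 0.427
R [[-0.999, -0.041, -0.001], [-0.041, 0.999, -0.002], [0.001, -0.002, -1.0]] q [-0.4    0.16   1.442 -0.003  1.539 -2.012]
heading 92.35 delta cm [-3.03 12.51  0.11] turn -8.65
```

Emit:
drive_tool --deltas '[-0.6,2.5,0,-1.5,-1.1,4.8,0,-3,-1.7,7,0,-4.5,-2.2,9,0,-6,-2.6,10.7,0.1,-7.5,-2.9,11.9,0.1,-8.4,-3,12.4,0.1,-8.65,-3,12.5,0.1,-8.65,-3,12.5,0.1,-8.65]'

```text
t: 29.65
tcp_pos: [0.5111, 0.0399, 0.43]
tool_rot: [-0.096, 0.995, -0.001, -0.001]
force: [0.5, -0.7, -3.0]
finger_gap: 0.434
```

```bash
python3 - <<'E'
from flap import *
plan([.5116,.0402,.2412],101)
flap('w18',11)
snap('scene','s18'); 
E
```

```text
t 29.65 tcp [0.5111 0.0399 0.43  ] F [ 0.5 -0.7 -3. ] gap 0.434
R [[-0.982, -0.191, -0.002], [-0.191, 0.982, -0.003], [0.002, -0.003, -1.0]] q [-0.138  0.193  1.405 -0.003  1.545 -1.901]
heading 100.99 delta cm [-0.1   0.07 18.88] turn -0.01
back face x at z=-155: -7.71 tilt 0.0041 yaw 0.02 y range [-72.7  71.9] chan top z [-7. -6.] zmin -427.2
```

View pics/w18.png

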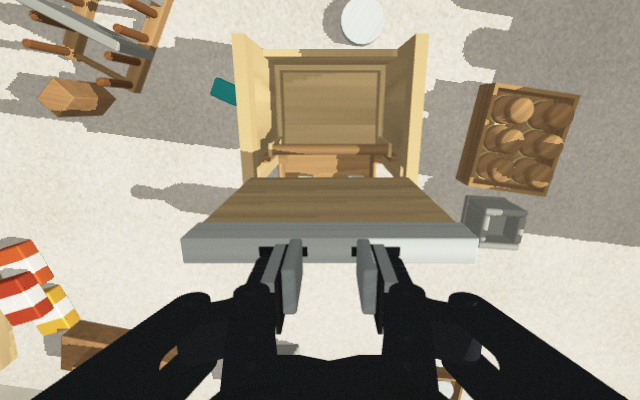

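View pics/s18.png

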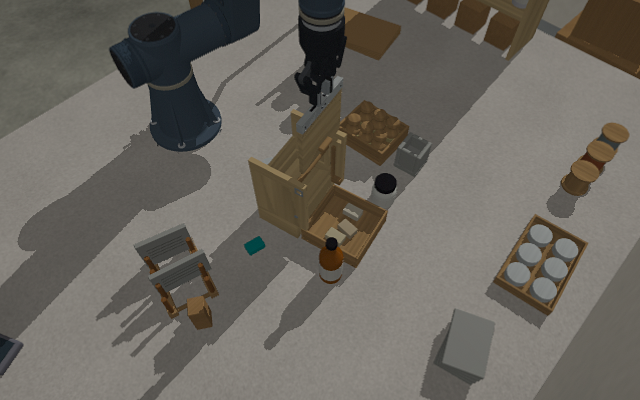

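```bash
python3 - <<'E'
from h import *
o=np.array([.4519,.0311,0]); R=Rz(np.radians(11))
d=load('w18'); C=cloud(d); L=((C-o)@R)*1000
m=(L[...,2]>240)&(L[...,2]<250)&(abs(L[...,0])<90)&(abs(L[...,1])<110); P=L[m]
for s in(1,-1):
    q=P[P[:,1]*s>40]; print(np.round(np.percentile(q,[1,50,99],axis=0),1).tolist(), cv2.minAreaRect(q[:,:2].astype(np.float32)))
E
```

```text
[[-72.8, 74.2, 240.8], [-11.7, 80.5, 244.3], [60.8, 87.0, 246.1]] ((-4.0031890869140625, 80.88760375976562), (13.714866638183594, 139.9368896484375), 89.47205352783203)
[[-72.6, -93.4, 240.6], [-12.6, -87.0, 244.6], [60.3, -81.2, 246.4]] ((-4.086936950683594, -87.50643920898438), (12.892120361328125, 139.23341369628906), 89.87093353271484)
```

Flap is centred between the cheeks to within 0.3 mm (cheek inner faces 74.2 / −81.2, flap middle −3.05). Lowering in.

Emit:
drive_tool --deltas '[-0.1,0,0.8,0,-0.1,0,2,0,-0.1,0,3.2,0,-0.1,0,4.5,0,-0.1,0,6,0,-0.1,0,7.5,0,-0.1,0,9,0,-0.1,0,10,0,-0.1,0,10,0]'

```text
t: 30.65
tcp_pos: [0.5111, 0.0395, 0.328]
tool_rot: [-0.095, 0.995, -0.001, -0.003]
force: [-0.1, -0.5, -2.3]
finger_gap: 0.424
```

```bash
python3 - <<'E'
from flap import *
plan([.5122,.0401,.2412],101)
flap('w19',11)
snap('scene','s19'); 
d=load('s19');f=d['frame'][:,:,::-1]
cv2.imwrite('pics/s19c.png',cv2.resize(f[70:250,240:400],None,fx=3.3,fy=3.3,interpolation=cv2.INTER_CUBIC))
E
```

```text
t 30.65 tcp [0.5111 0.0395 0.328 ] F [-0.1 -0.5 -2.3] gap 0.424
R [[-0.982, -0.19, -0.005], [-0.19, 0.982, -0.002], [0.006, -0.001, -1.0]] q [-0.139  0.269  1.578 -0.003  1.3   -1.9  ]
heading 100.94 delta cm [-0.17  0.05  8.67] turn -0.06
back face x at z=-155: -8.92 tilt 0.0142 yaw -0.02 y range [-72.8  71.9] chan top z [-7. -6.] zmin -312.6
```

View pics/w19.png

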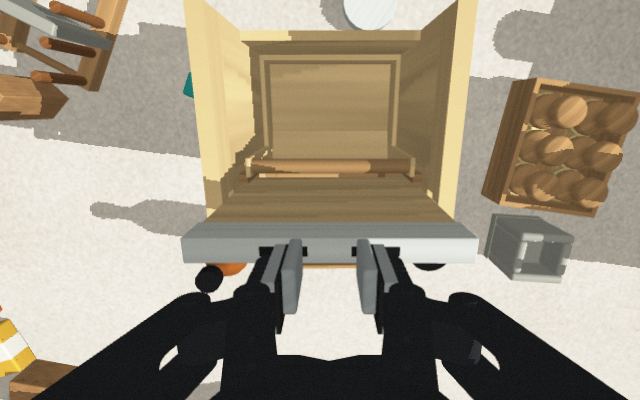

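View pics/s19c.png

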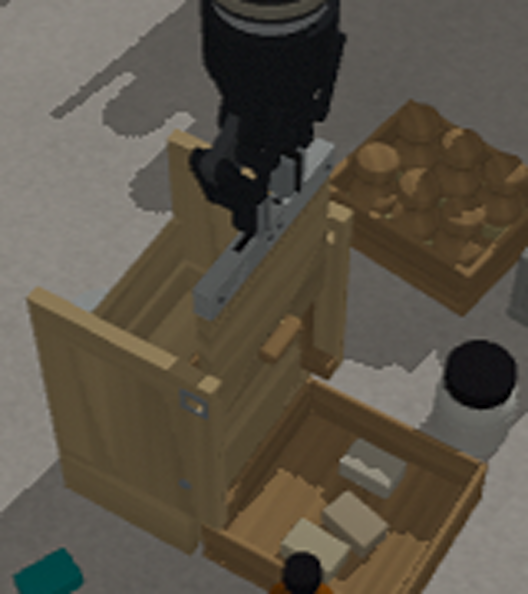

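Emit:
drive_tool --deltas '[-0.2,0,0.2,0,-0.25,0,0.5,0,-0.25,0.03,1.5,0,-0.25,0.03,3,0,-0.25,0.03,4.5,0,-0.25,0.03,6,0,-0.25,0.03,7,0,-0.25,0.03,7.5,0,-0.25,0.03,7.5,0]'

```text
t: 31.65
tcp_pos: [0.514, 0.0399, 0.2543]
tool_rot: [-0.095, 0.995, -0.001, -0.002]
force: [0.5, 0.2, -2.8]
finger_gap: 0.424
```

```bash
python3 - <<'E'
from flap import *
plan([.5126,.0403,.2412],101)
flap('w20',11)
E
```

```text
t 31.65 tcp [0.514  0.0399 0.2543] F [ 0.5  0.2 -2.8] gap 0.424
R [[-0.982, -0.19, -0.003], [-0.19, 0.982, -0.003], [0.004, -0.002, -1.0]] q [-0.138  0.353  1.674 -0.003  1.117 -1.898]
heading 100.94 delta cm [0.13 0.07 1.31] turn -0.06
back face x at z=-155: -7.72 tilt 0.0022 yaw -0.02 y range [-83.6  83.5] chan top z [-7.3 -6.1] zmin -250.8
```

View pics/w20.png

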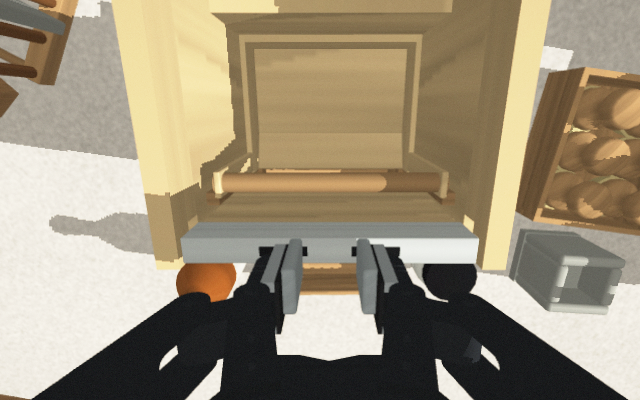

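Emit:
drive_tool --deltas '[0.1,0,0.3,0,0.15,0,0.6,0,0.15,0,0.8,0,0.15,0,1,0,0.15,0,1.1,0,0.15,0,1.1,0,0.15,0,1.1,0]'

```text
t: 32.4
tcp_pos: [0.5131, 0.0395, 0.244]
tool_rot: [-0.095, 0.995, -0.001, -0.001]
force: [-0.1, 0.6, -3.2]
finger_gap: 0.427
```

Emit:
drive_tool --deltas '[0,0,0.1,0,0,0,0.15,0,0,0,0.2,0,0,0,0.2,0]'

```text
t: 32.8
tcp_pos: [0.513, 0.0395, 0.2419]
tool_rot: [-0.095, 0.995, -0.001, -0.001]
force: [-0.3, 0.6, -2.8]
finger_gap: 0.426
```

```bash
python3 - <<'E'
from flap import *
plan([.5116,.0403,.2412],101)
flap('w21',11)
E
```

```text
t 32.8 tcp [0.513  0.0395 0.2419] F [-0.3  0.6 -2.8] gap 0.426
R [[-0.982, -0.19, -0.002], [-0.19, 0.982, -0.003], [0.002, -0.002, -1.0]] q [-0.139  0.367  1.693 -0.003  1.084 -1.899]
heading 100.94 delta cm [0.13 0.1  0.07] turn -0.06
back face x at z=-155: -16.04 tilt 0.0828 yaw 0.01 y range [-83.   82.8] chan top z [-6.9 -1.4] zmin -238.7
```

View pics/w21.png

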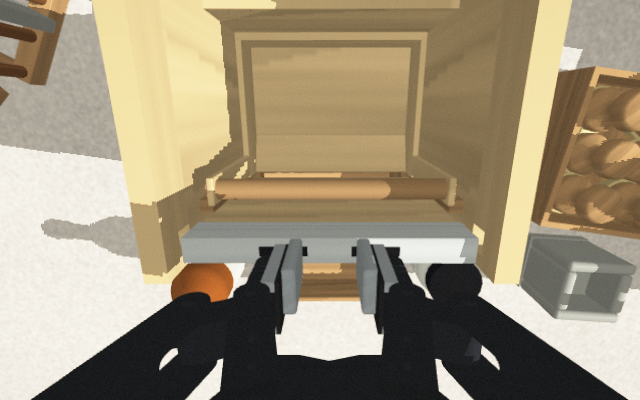

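Emit:
drive_tool --deltas '[0.05,0,0.08,0,0.08,0,0.15,0,0.08,0,0.15,0,0.08,0,0.15,0]'

```text
t: 33.25
tcp_pos: [0.5129, 0.0393, 0.2412]
tool_rot: [-0.095, 0.995, -0.001, -0.0]
force: [-0.6, 0.1, 5.1]
finger_gap: 0.43
```

Seated on the ledges at z 0.2412 exactly as predicted. Releasing.

Emit:
drive_tool --deltas '[0,0,0.1,0,0,0,0.2,0,0,0,0.25,0,0,0,0.25,0,0,0,0.25,0,0,0,0.25,0,0,0,0.25,0,0,0,0.25,0]' --hand 8.54

```text
t: 34.05
tcp_pos: [0.513, 0.0393, 0.2388]
tool_rot: [-0.095, 0.995, -0.002, -0.0]
force: [0.5, 0.5, 0.2]
finger_gap: 0.997
```

```bash
python3 - <<'E'
from flap import *
st(); snap('wrist','w22'); snap('scene','s22')
d=load('s22');f=d['frame'][:,:,::-1]
cv2.imwrite('pics/s22c.png',cv2.resize(f[100:280,240:400],None,fx=3.3,fy=3.3,interpolation=cv2.INTER_CUBIC))
E
```

```text
t 34.05 tcp [0.513  0.0393 0.2388] F [0.5 0.5 0.2] gap 0.997
R [[-0.982, -0.19, 0.0], [-0.19, 0.982, -0.003], [0.0, -0.003, -1.0]] q [-0.139  0.37   1.698 -0.003  1.073 -1.899]
```

View pics/w22.png

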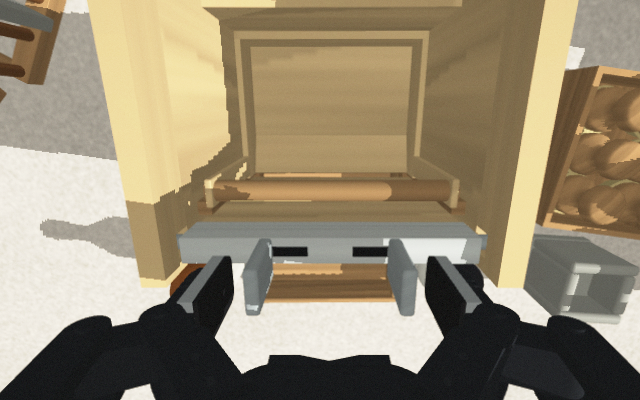

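View pics/s22c.png

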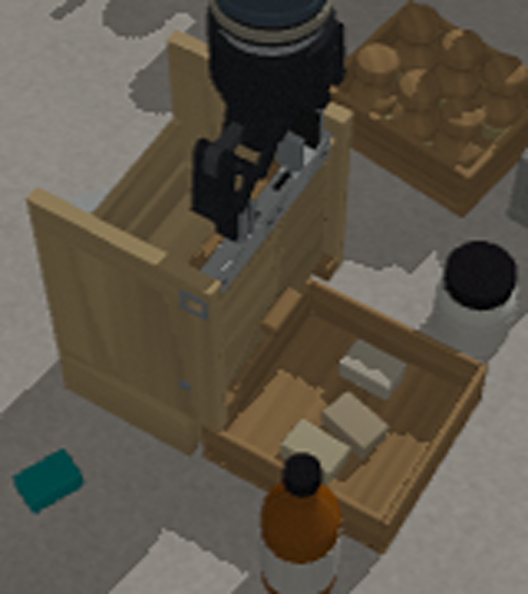

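Tabs back at (257,275)/(402,275), as in the first hung picture (257/401). Backing off and checking.

Emit:
drive_tool --deltas '[0,0,-0.5,0,0,0,-2,0,0,0,-4,0,0,0,-7,0,0,0,-10,0,0,0,-12,0,0,0,-12.2,0,0,0,-12.2,0]'

```text
t: 34.95
tcp_pos: [0.5128, 0.0397, 0.361]
tool_rot: [-0.095, 0.995, -0.002, 0.0]
force: [-0.2, 0.3, -1.0]
finger_gap: 0.996
```

```bash
python3 - <<'E'
from h import *
st()
d=snap('wrist','w23')
o=np.array([.4519,.0311,0]); R=Rz(np.radians(11)); v,u=np.mgrid[0:400,0:640]
f=d['frame'][:,:,::-1]; cv2.imwrite('pics/w23c.png',cv2.resize(f[140:230,200:450],None,fx=3.2,fy=3.2,interpolation=cv2.INTER_CUBIC))
for nm in('w1','w23'):
    L=(cloud(load(nm))-o)@R; z=L[...,2]
    for n,m in {'tabR':(z>.255)&(z<.285)&(u>270)&(u<326)&(v<230),'tabL':(z>.255)&(z<.285)&(u>=326)&(u<400)&(v<230),'chan':(z>.228)&(z<.240)&(abs(L[...,1])<.07)&(abs(L[...,0]-.058)<.02)&(v<240),'bar':(z>.205)&(z<.216)&(abs(L[...,1])<.05)&(abs(L[...,0]-.035)<.02)&(v<240)}.items():
        P=L[m]*1000; print(nm,n,len(P),np.round(np.nanpercentile(P,[2,50,98],axis=0),1).tolist() if len(P) else '')
E
```

```text
t 34.95 tcp [0.5128 0.0397 0.361 ] F [-0.2  0.3 -1. ] gap 0.996
R [[-0.982, -0.19, 0.001], [-0.19, 0.982, -0.003], [-0.0, -0.003, -1.0]] q [-0.138  0.24   1.525 -0.003  1.375 -1.9  ]
w1 tabR 298 [[48.2, -36.1, 255.4], [56.5, -32.5, 271.9], [67.2, -30.3, 273.6]]
w1 tabL 289 [[48.2, 23.5, 255.4], [56.2, 25.8, 271.9], [66.9, 29.4, 273.5]]
w1 chan 2442 [[51.1, -67.6, 229.2], [56.9, -0.3, 234.5], [64.4, 67.4, 236.0]]
w1 bar 1535 [[29.6, -48.1, 206.1], [34.9, -0.3, 209.7], [51.3, 47.8, 214.5]]
w23 tabR 294 [[48.1, -36.8, 255.9], [56.2, -33.3, 271.9], [67.1, -31.1, 273.7]]
w23 tabL 292 [[48.1, 22.8, 255.8], [56.3, 25.0, 271.9], [67.0, 28.5, 273.7]]
w23 chan 2534 [[51.1, -67.7, 228.5], [56.9, -0.8, 234.4], [64.9, 67.0, 236.0]]
w23 bar 1561 [[29.3, -47.7, 205.5], [34.9, 0.2, 209.7], [51.3, 48.0, 214.8]]
```

View pics/w23c.png

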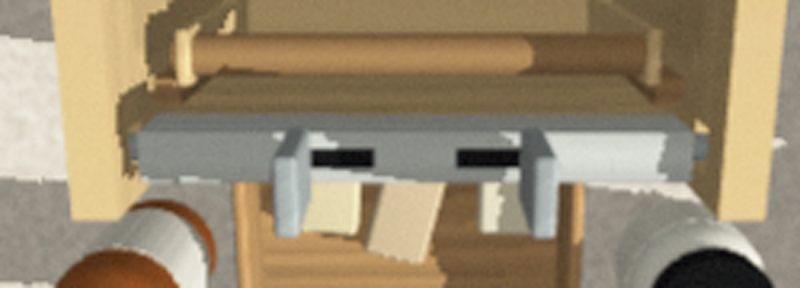

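View pics/w23.png

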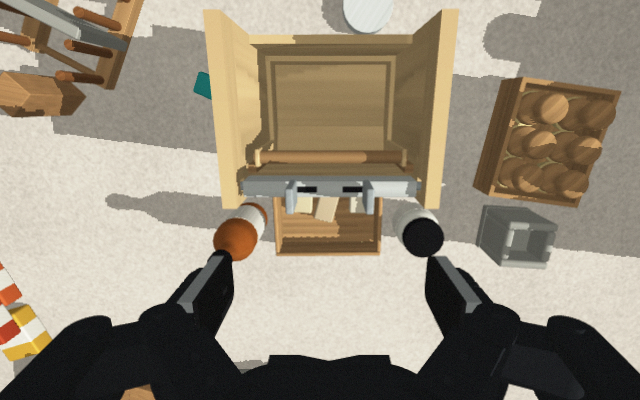

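Flap is within 1 mm of its original hung position and the tab spacing is the same (58 mm, so the pins are out). Bar and soaps are in place and the gripper is clear. Handing in.

```bash
python3 - <<'E'
from h import *
print(manip.sign_off())
E
```

```text
the job is handed in; nothing more can be done
None
```

The job is done and handed in at about 35 s of the 72 s allowed; the robot reports no verdict.

I pinched the pins and lifted the flap out, then stood it in the free front slot of the rack (rack x = 57 mm). I pulled the bin to its stop, felt at 14.5 N, and all three soaps tipped into the crate. Then I swung the bin home and hung the flap back the same way round.

What the last checks showed:
- **Flap:** its tabs and top edge are within 1 mm of where they were at the start. The tab spacing is unchanged at 58 mm, so both pins are out in their holes.
- **Bin:** its bar is back at case x 35 mm, so it is home.
- **Soaps and other goods:** the three soaps lie in the crate, and nothing else in the pictures appeared moved. I compared those goods by eye only.
- **Gripper:** it is clear and touches nothing.

Two readings were off:
- The top and wrist cameras disagreed by about 3 mm on the case's sideways position. I used the wrist value, and the grip and fit agreed with it.
- One depth fit of the flap's tilt was wrong because the bar was in view, so I discarded it.

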